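# Load the nut grinder and run it on its hold-to-run key

### The job

Tip all six hazelnuts from the steel cup into the hopper of the nut grinder and stand the empty cup back on the worktop. Then take the key with the square black head from the wooden block, push it fully home in the grinder's key switch (wiggling it past the sticky pins), turn it a quarter clockwise to its stop and keep it held there: the switch springs back when let go, so finish while still holding the key turned. Leave the other key in the block and the bowl under the spout.

Things in the scene. Friction and masses are not known exactly. Their poses are not given: they have to be found in the camera images.
- grinder: Nut grinder, fixed: white housing 150 (x) x 280 (y) mm, deck 85 mm high. Origin: centre of its underside; x points to its back (away from the robot, within 0.3 rad), y to the hopper's side, z up. An open steel hopper stands on the left (+y) half of the deck, the steel key switch plate on the right (-y) half; a spout sticks out in front (-x) over a bowl.
- hopper_floor (a point): Centre of the hopper's inner floor, 93 mm above the worktop, at grinder (0, +58) mm. Floor radius 35 mm, with a small steel hub 18 mm high in the middle; the wall flares out to the rim.
- hopper_rim (a point): Centre of the hopper's mouth, 145 mm above the worktop; inner radius 66 mm.
- key_slot (a point): Centre of the key slot in the top face (97 mm above the worktop) of the 50 x 50 x 12 mm fixed switch plate, at grinder (0, -88) mm. Slot 26 mm along the grinder's x, 8.5 mm along its y, chamfered 1 mm. Key fully home: collar on the plate, tip 30.5 mm below its top; only then is the bit below the plate and free to turn; turned, it cannot be pulled out.
- key_switch (a joint): Turn of the plug under the plate (slot 26 x 7.5 mm), rad: 0 at rest, slot along the grinder's x; grows clockwise seen from above to its stop at 1.571. A spring (0.02 N m at rest, 0.11 at the stop) turns it back; it lags the key by up to 0.15 rad of play. Sticky pins resist the key's tip 17 to 28 mm below the plate's top: 13 to 17 N straight, about 11 N with a 3 degree wiggle.
- key_square: The grinder's key, 74 mm long, 50 g, upright in the block. Origin: tip centre, z up the shank. Double bit 22 (x) x 5.5 (y) mm, 15 mm high, rounded tip; shank 7 mm; collar 18 mm wide from z = 30.5 to 34.5 mm; rectangular black head 34 (x) x 9 (y) mm from z = 40 to 74 mm with a hole near its top: pinch it across y at about z = 59 mm. Either way round fits.
- key_round: Another key, to be left alone: steel, with an open round ring for a head. Origin and axes as for the grinder's key.
- key_block: Wooden block, fixed, 150 (x) x 50 (y) x 42 mm, with two key slots 26 x 9.5 mm (long along its x), 34 mm deep, at x = -38 and +38 mm; each key rests with its collar on the block's top, tip 11.5 mm above the worktop; which key is where varies. Origin: centre of the underside.
- cup: Plain steel cup, 76 mm tall, 63 mm wide at the rim and 49 mm at the foot outside, wall 2.5 mm, about 0.08 to 0.17 kg, with six hazelnuts in it, all below half its height; tip it 20 degrees past level to empty it. Hold it firmly, near mid-height, or it may swing between the fingers. Origin: centre of the underside, z to the mouth.
- rice_bowl: White bowl, 115 mm wide, 52 mm high, loose, under the spout. Origin: centre of the underside.
- nut1: A hazelnut, 18 mm, 10 g, in the cup at the start. Origin: its centre.
- nut2: A hazelnut like the first.
- nut3: A hazelnut like the first.
- nut4: A hazelnut like the first.
- nut5: A hazelnut like the first.
- nut6: A hazelnut like the first.

How it is judged (in metres and radians):
On the way, in this order (a step that is already met when the one before it is completed fails the run):
1. all six hazelnuts are in the hopper (horizontal distance between each of nut1, nut2, nut3, nut4, nut5, nut6 and hopper_floor below 0.068 m and z of nut1 in the frame of grinder between 0.085 and 0.15 m and z of nut2 in the frame of grinder between 0.085 and 0.15 m and z of nut3 in the frame of grinder between 0.085 and 0.15 m and z of nut4 in the frame of grinder between 0.085 and 0.15 m and z of nut5 in the frame of grinder between 0.085 and 0.15 m and z of nut6 in the frame of grinder between 0.085 and 0.15 m), for 0.2 s.
2. the cup stands upright on the worktop, let go (height (world z) of cup between -0.006 and 0.006 m and angle between cup's own z axis and vertical below 0.1 rad and contact force between the fingers and cup below 0.05 N and linear speed of cup below 0.03 m/s), for 0.2 s.
3. the square-headed key is fully home in the switch, not yet turned (horizontal distance between key_square and key_slot below 0.005 m and z of key_square in the frame of grinder below 0.069 m and angle between key_square's own z axis and vertical below 0.15 rad and value of joint key_switch below 0.35 rad), for 0.1 s.
4. the key is held turned a quarter (horizontal distance between key_square and key_slot below 0.005 m and z of key_square in the frame of grinder below 0.069 m and angle between key_square's own z axis and vertical below 0.15 rad and value of joint key_switch above 1.3 rad and contact force between the fingers and key_square above 1 N), for 0.3 s.
At the end, for the whole second after the job is handed in: All six hazelnuts lie in the hopper; the cup stands upright (within 0.1 rad) on the worktop, released; the square-headed key is home in the switch (within 2.5 mm of full depth, 5 mm of the slot's centre, 0.15 rad of upright), turned beyond 1.3 rad and held there by the fingers (more than 1 N) (all of step 1 and all of step 2 and all of step 4); the arm keeps its last pose, push and grip.
It fails at once if the other key is moved more than 20 mm (distance of key_round from where it was at the start of the episode above 0.02 m).
It fails at once if the bowl is pushed more than 30 mm (distance of rice_bowl from where it was at the start of the episode above 0.03 m).
It also fails if it takes over 70 s, if anything falls off the work surface, if the arm or the gripper's body presses on something with over 40 N, if the wrist force passes 120 N, or if a joint passes its speed limit or range.

### The arm

A 6-joint arm with a two-finger parallel gripper is mounted at the origin on a cart in front of the work surface, level with it; the furniture and walls round the work are solid. World frame = base frame: x ahead of the robot, y to its left, z up, the work surface at z = 0. Lengths are in m, angles in degrees, forces in N, time in s.
With the tool pointing down it reaches from about 0.4 to 0.825 m from the base axis. Payload 7 kg.
Tool frame: the origin (TCP) lies at the very end of the fingers, on their centre line; the grasp point (between the pads) lies 19 mm behind it (r.grip_depth is the distance from the TCP to the grasp point, in m); z points along the fingers, y is the line along which they close (so a half turn about z gives the same grasp; the last joint's range is limited). The gripper opens to 88 mm and grips with 3 to 60 N. Pads are 19 mm wide; open, the fingers measure 130 mm over their backs; the gripper's body (78 mm by 193 mm) begins 47 mm behind the grasp point.
Start: joints at [80.22, 20.546, 0.682, 0, -70.136, -16.507], TCP at [0.299, 0.605, 0.227] pointing down, gripper open.
Joint ranges: [-176.03, 176.03], [-82.01, 121.73], [-58.28, 71.71], [-173.87, 95.51], [-174.79, -0.11], [-173.66, 173.66]. Speed limits (degrees/s): [136.94, 136.94, 172.46, 180, 180, 180].

### API

Orientations are given as [roll, pitch, yaw] about the fixed x, y, z axes, in that order (R = Rz(yaw) Ry(pitch) Rx(roll)).
In Python, from plant import r gives the robot as it stands.
- The arm moves only by the tool play_rows, never from a script. Its argument "rows" is a list that holds one entry, the list of rows, each a list of 5 numbers: the closure, from 0 (fully open) to 1 (shut), then the shift along the tool's x, y, z each as a share of 0.5 m, from -1 to 1, then the turn about the tool's z as a share of 1.5 rad, from -1 to 1. A call has exactly 8 rows; each row is the pose to reach, as a shift and turn from the pose commanded when the call began, along the tool's axes at that moment; what a row does not reach only later rows make up. A row lasts 1/12 s, in which the tool goes at most 41.7 mm and 7.16 degrees, less where a joint would pass 70% of its speed; a pose out of reach is approached as far as the arm can. A call with a number of a shift or a turn outside -1 to 1 is refused whole. A call with a gripper value outside its range is refused whole. The fingers move at their own pace and stop on an object; "squeeze" is the grip in N (left out, the last holds). Time passes only in rows, so rows that repeat a pose let the fingers close, or fill a call up. It gives the time, the measured TCP pose, the force, the opening and the grip force at its end, in the units of the state.
- r.get_state(): the state, without advancing time (a new reading comes with each control period).
- r.capture(name): name is "side" or "top"; returns the picture (384x512x3 uint8, red, green, blue); there is no depth.
- r.camera_info(name): a dict with "fovy" (degrees; the focal length in pixels is half the picture's height over the tangent of half this angle, whatever the lens; pixels are square), "cx", "cy" (the principal point, pixels), "k1" (the pictures are not rectified: a ray, as slopes to the right and down, at radius r is drawn at 1 + k1 r^2 times it, then the intrinsics apply), "pose" (4x4, takes a point from camera to world coordinates). Camera axes: x right, y down, z forward; pixel columns grow to the right and rows downward; lengths in m; the calibration is good to about 2 mm. A picture is of the moment at which its call begins. camera_info takes no time and is no camera call.
- r.close_job(): hands the job in; it is judged then, once.
The state is a dict: "time_s": time; "joints": joint angles; "qd": joint speeds; "joint_torque": joint torques, N m; "tcp_pos": TCP position; "eef_rot": TCP orientation; "contact_force": force on the tool from outside, world axes, zero at the start; "moment": the same for the moment, N m; "gripper_width": finger opening in m; "gripper_force": force on a finger pad.
Only numpy, scipy, OpenCV 4.12 (cv2) and the standard library are available. Lean on these libraries where they do the work, as an engineer would, in place of code of your own. Each camera call takes 0.05 s, during which the arm holds its last target. There are 200 camera calls.

## Working session

There is one attempt and no reset: what is moved stays moved. The work goes in short steps, Python scripts to look and compute and a tool call to move; the robot and the scene stay as the last step left them, time stands still between calls to the robot, and variables do not carry over. Pictures are saved under pics/ and viewed, at most 10 in all, crops included, and the job is handed in when it is done.

Besides the shell and the picture viewer there is one more tool, called after ">>>" as a command line: name --argument value ..., lists and objects as JSON in quotes. play_rows: Moves the arm, as the interface text tells. Its arguments: {"type":"object","properties":{"rows":{"type":"array","items":{"type":"array","items":{"type":"array","items":{"type":"number"}}}},"squeeze":{"type":"number"}},"required":["rows"]}

```bash
ls; mkdir -p pics
python3 - <<'E'
from plant import r
import cv2
for n in("side","top"):
    cv2.imwrite(f"pics/{n}0.png",cv2.cvtColor(r.capture(n),cv2.COLOR_RGB2BGR)); print(n,r.camera_info(n))
s=r.get_state();print(s)
E
```

```text
pics
side {'fovy': 52.20347576605137, 'cx': 256.6642808430527, 'cy': 183.9604076297853, 'k1': -0.09611917989232138, 'pose': array([[ 0.95933199, -0.14563954,  0.2418083 ,  0.21961136],
       [-0.28159328, -0.43402653,  0.85576059, -1.011526  ],
       [-0.01968136, -0.88905011, -0.45738665,  0.63624769],
       [ 0.        ,  0.        ,  0.        ,  1.        ]])}
top {'fovy': 55.244254724694294, 'cx': 255.82039789220028, 'cy': 188.1792229622965, 'k1': -0.0024692759774183563, 'pose': array([[-0.005021  , -0.99283366,  0.11939894,  0.40327104],
       [-0.9995137 ,  0.00865741,  0.02995677, -0.02622908],
       [-0.03077577, -0.11919047, -0.99239432,  1.17977707],
       [ 0.        ,  0.        ,  0.        ,  1.        ]])}
{'time_s': 0.1, 'joints': array([ 8.02207002e+01,  2.05890861e+01,  6.40291882e-01, -1.84937857e-02,
       -7.01371442e+01, -1.65075776e+01]), 'qd': array([ 0.04849515, -0.05657537,  0.14504559,  0.01197163, -0.006408  ,
       -0.00421322]), 'joint_torque': array([-1.00584268e-03, -5.84162629e+01,  2.93749255e+01,  7.01528192e+00,
        1.01769750e-02, -5.30479656e-05]), 'tcp_pos': array([0.29875359, 0.60479936, 0.22570384]), 'eef_rot': array([ 1.79912663e+02, -7.75138960e-03, -2.62931682e+01]), 'contact_force': array([-1.07445651, -0.84687043, -0.5414664 ]), 'moment': array([0.02544864, 0.0145568 , 0.05742903]), 'gripper_force': 0.0, 'gripper_width': 0.08765673918029859}
```

View pics/top0.png

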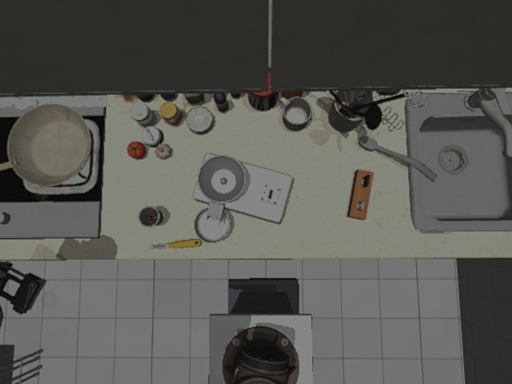

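View pics/side0.png

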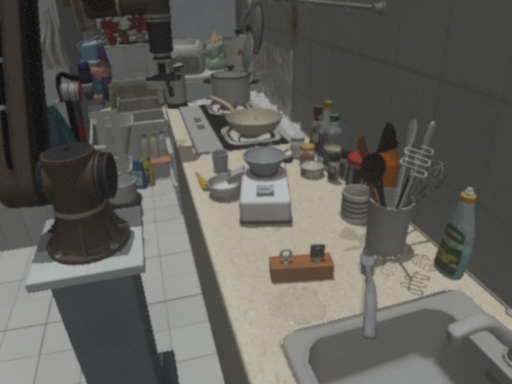

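The top view shows the cup (151,216), hopper (222,180), switch plate (270,193), bowl (213,224) and key block (361,194). The side view shows the square key at (318,252), at the far end of the block, and the ring key at (286,256), at the near end. I'll enlarge the middle of the top view.

```bash
cat > h.py <<'E'
import numpy as np,cv2
from plant import r
def cam(n):
    c=r.camera_info(n); return c,192/np.tan(np.radians(c["fovy"]/2))
def ray(n,u,v):
    c,f=cam(n); d=np.array([(u-c["cx"])/f,(v-c["cy"])/f]); s=d.copy()
    for _ in range(20): s=d/(1+c["k1"]*(s@s))
    T=np.array(c["pose"]); return T[:3,3],T[:3,:3]@np.array([s[0],s[1],1])
def onz(n,u,v,z):
    o,d=ray(n,u,v); return (o+d*(z-o[2])/d[2])[:3]
def proj(n,p):
    c,f=cam(n); T=np.array(c["pose"]); q=T[:3,:3].T@(np.array(p)-T[:3,3]); s=q[:2]/q[2]
    s=s*(1+c["k1"]*(s@s)); return s[0]*f+c["cx"],s[1]*f+c["cy"]
def tri(a,b):
    (o1,d1),(o2,d2)=ray("top",*a),ray("side",*b)
    A=np.c_[d1,-d2]; t=np.linalg.lstsq(A,o2-o1,rcond=None)[0]
    p,q=o1+d1*t[0],o2+d2*t[1]; return (p+q)/2,np.linalg.norm(p-q)
E
python3 - <<'E'
from h import *
t=cv2.imread("pics/top0.png"); s=cv2.imread("pics/side0.png")
a=cv2.resize(t[150:250,130:380],None,fx=3.2,fy=3.2,interpolation=cv2.INTER_CUBIC)
b=cv2.resize(s[140:290,190:350],None,fx=1.85,fy=1.85,interpolation=cv2.INTER_CUBIC)
c=np.zeros((600,800,3),np.uint8); c[:320]=a; c[322:322+b.shape[0],:b.shape[1]]=b
d=cv2.resize(t[165:225,340:380],None,fx=4.5,fy=4.5,interpolation=cv2.INTER_CUBIC);c[325:595,320:500]=d
e=cv2.resize(s[240:285,265:337],None,fx=4,fy=4,interpolation=cv2.INTER_CUBIC);c[325:505,505:793]=e
cv2.imwrite("pics/crop1.png",c)
hsv=cv2.cvtColor(t,cv2.COLOR_BGR2HSV); m=((hsv[...,0]<16)&(hsv[...,1]>110)).astype(np.uint8); m[:,:340]=0;m[:,385:]=0;m[:160]=0;m[230:]=0
m=cv2.morphologyEx(m,cv2.MORPH_CLOSE,np.ones((5,5))); ct=max(cv2.findContours(m,0,2)[0],key=cv2.contourArea)
R=cv2.minAreaRect(ct);print(R);B=cv2.boxPoints(R)
for p in B: print(p,onz("top",*p,.042).round(4))
for z,p in((.076,(151,216)),(.145,(222,180)),(.097,(270,193))): print(onz("top",*p,z).round(4))
E
```

```text
((360.43792724609375, 194.01844787597656), (17.552318572998047, 47.8488883972168), 10.007980346679688)
[347.6376  216.05368] [ 0.4514 -0.2738  0.042 ]
[355.95303 168.93289] [ 0.5979 -0.3046  0.042 ]
[373.23825 171.98322] [ 0.5877 -0.3576  0.042 ]
[364.92282 219.104  ] [ 0.4417 -0.3261  0.042 ]
[0.4539 0.3254 0.076 ]
[0.5522 0.1016 0.145 ]
[ 0.5188 -0.0355  0.097 ]
```

View pics/crop1.png

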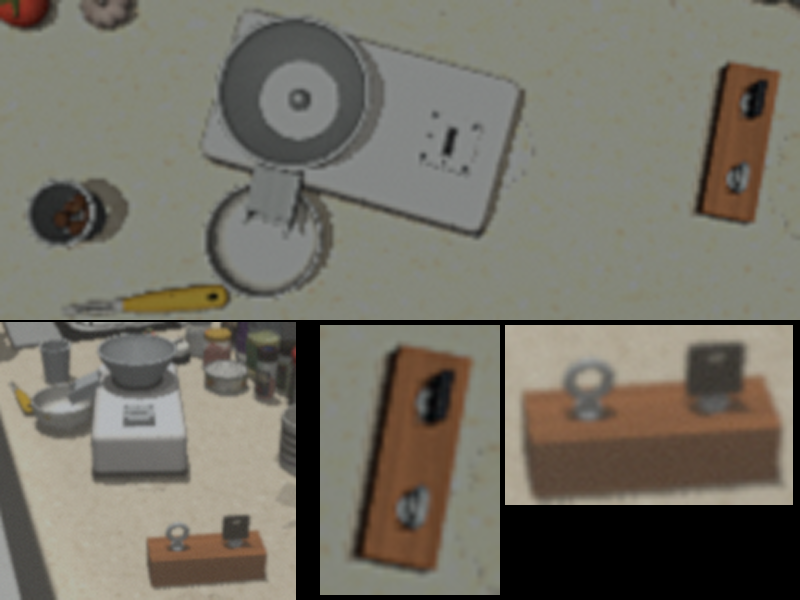

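Pixel positions in the full pictures:

| View | Thing | Pixel |
|---|---|---|
| top | cup rim | (150.9,216.3) |
| top | hopper rim | (222,178.9) |
| top | key slot | (270.6,193.8) |
| top | square key, far slot | (365.6,180.6) |
| side | head centre | (317.8,251.3) |

The grinder is yawed about −15° and the block about −11°.

Run:
```python
from h import *
P=lambda u,v:(u/3.2+130-.3,v/3.2+150-.3)
hop=onz("top",*P(294.5,92.5),.145);hub=onz("top",*P(300,98),.111);slot=onz("top",*P(450,140),.097)
print("hop",hop,"hub",hub,"slot",slot,np.linalg.norm((hub-slot)[:2]))
d=(hub-slot)[:2];print("yaw from d",np.degrees(np.arctan2(-d[0],d[1])))
a,b=onz("top",*P(522,85),.085),onz("top",*P(482,237),.085);print("edge yaw",np.degrees(np.arctan2(*(a-b)[[1,0]])))
a,b=onz("top",*P(203,155),.085),onz("top",*P(475,235),.085);q=(a-b);print("front edge yaw",np.degrees(np.arctan2(-q[0],q[1])))
print("cup",onz("top",*P(67,212),.076), tri(P(67,212),(190+54/1.85,140+(345-322)/1.85)))
# key block side-view top corners, z=.042
S=lambda u,v:(265+(u-505)/4,240+(v-325)/4)
c=[onz("side",*S(*p),.042) for p in((524,395),(765,378),(780,428),(528,445))];print(np.round(c,4))
print("head",tri((365.6,180.6),S(716,368)), onz("side",*S(716,368),.0685),"headtop edges",onz("side",*S(686,346),.0855),onz("side",*S(744,344),.0855))
print("collar",onz("side",*S(714,408),.044),onz("side",*S(588,413),.044))
```

```text
hop [0.55618562 0.10237502 0.145     ] hub [0.55603653 0.10148032 0.111     ] slot [ 0.51742973 -0.03648857  0.097     ] 0.14326861922063996
yaw from d -15.632814936052972
edge yaw -15.499213354294707
front edge yaw -16.705567615542385
cup [0.45406545 0.32650362 0.076     ] (array([0.45463723, 0.32614906, 0.07675825]), np.float64(0.0012338596132631897))
[[ 0.4538 -0.2851  0.042 ]
 [ 0.6001 -0.3154  0.042 ]
 [ 0.5875 -0.362   0.042 ]
 [ 0.4415 -0.3304  0.042 ]]
head (array([ 0.55893444, -0.32671667,  0.06713567]), np.float64(0.003182034529688394)) [ 0.55980052 -0.32842454  0.0685    ] headtop edges [ 0.54164102 -0.32374758  0.0855    ] [ 0.57484129 -0.33267628  0.0855    ]
collar [ 0.55714974 -0.33479861  0.044     ] [ 0.48397299 -0.31575964  0.044     ]
```

>>> play_rows --rows '[[[0, 0.525, 0.363, 0, 0.923], [0, 0.525, 0.363, 0, 0.923], [0, 0.525, 0.363, 0, 0.923], [0, 0.525, 0.363, 0, 0.923], [0, 0.525, 0.363, 0, 0.923], [0, 0.525, 0.363, 0, 0.923], [0, 0.525, 0.363, 0, 0.923], [0, 0.525, 0.363, 0, 0.923]]]' --squeeze 15

```text
time_s: 0.77
tcp_pos: [0.4546, 0.323, 0.2265]
eef_rot: [180.0, -0.0, -84.0]
contact_force: [0.1, 0.7, -1.0]
gripper_width: 0.0875
gripper_force: 0.0
```

>>> play_rows --rows '[[[0, 0, 0, 0.15, 0.251], [0, 0, 0, 0.15, 0.251], [0, 0, 0, 0.15, 0.251], [0, 0, 0, 0.15, 0.251], [0, 0, 0, 0.15, 0.251], [0, 0, 0, 0.15, 0.251], [0, 0, 0, 0.15, 0.251], [0, 0, 0, 0.15, 0.251]]]'

```text
time_s: 1.43
tcp_pos: [0.4542, 0.3268, 0.1525]
eef_rot: [-180.0, 0.1, -105.0]
contact_force: [0.1, -0.4, -0.7]
gripper_width: 0.0878
gripper_force: 0.0
```

Run:
```python
from h import *
cs=[]
for n in("top","side"):
    im=cv2.cvtColor(r.capture(n),cv2.COLOR_RGB2BGR); cv2.imwrite(f"pics/{n}1.png",im)
    c=(150,214) if n=="top" else (222,150)
    cs.append(cv2.resize(im[c[1]-40:c[1]+40,c[0]-40:c[0]+40],None,fx=5,fy=5,interpolation=cv2.INTER_CUBIC))
cv2.imwrite("pics/c2.png",np.hstack(cs)); print(r.get_state()["tcp_pos"],proj("top",r.get_state()["tcp_pos"]))
```

```text
[0.45400946 0.32657745 0.15219406] (np.float64(142.11072726545106), np.float64(214.78079246228071))
```

View pics/c2.png

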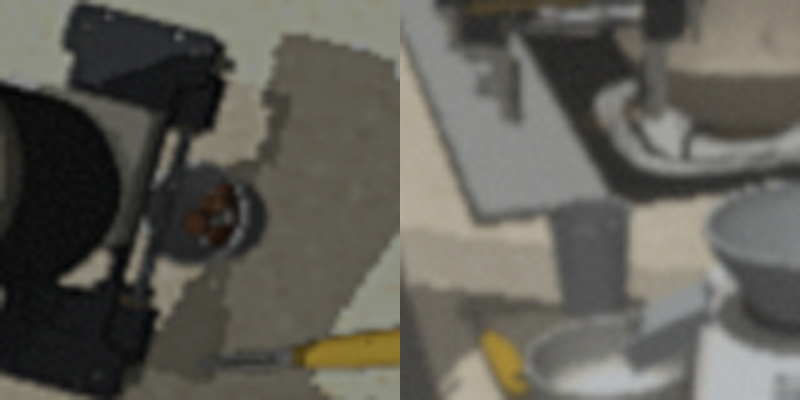

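The top view (left) shows the open fingers on both sides of the cup, lined up with it. Next I go down and grip.

>>> play_rows --rows '[[[0, 0, 0, 0.08, 0], [0, 0, 0, 0.16, 0], [0, 0, 0, 0.22, 0], [0, 0, 0, 0.255, 0], [0, 0, 0, 0.255, 0], [1, 0, 0, 0.255, 0], [1, 0, 0, 0.255, 0], [1, 0, 0, 0.255, 0]]]' --squeeze 15

```text
time_s: 2.2
tcp_pos: [0.4548, 0.3273, 0.0259]
eef_rot: [-179.9, 0.2, -105.1]
contact_force: [0.2, 0.1, 0.0]
gripper_width: 0.0732
gripper_force: 0.0
```

>>> play_rows --rows '[[[1, 0, 0, 0, 0], [1, 0, 0, 0, 0], [1, 0, 0, 0, 0], [1, 0, 0, 0, 0], [1, 0, 0, -0.01, 0], [1, 0, 0, -0.02, 0], [1, 0, 0, -0.03, 0], [1, 0, 0, -0.04, 0]]]'

```text
time_s: 2.87
tcp_pos: [0.4539, 0.3261, 0.0446]
eef_rot: [180.0, -0.0, -105.2]
contact_force: [0.6, -0.8, -1.8]
gripper_width: 0.0596
gripper_force: 15.0
```

>>> play_rows --rows '[[[1, 0, 0, -0.03, 0], [1, 0, 0, -0.07, 0], [1, 0.005, -0.01, -0.12, 0], [1, 0.015, -0.03, -0.17, 0], [1, 0.03, -0.06, -0.21, 0], [1, 0.05, -0.1, -0.23, 0], [1, 0.07, -0.14, -0.23, 0], [1, 0.09, -0.18, -0.23, 0]]]'

```text
time_s: 3.53
tcp_pos: [0.5299, 0.2589, 0.1607]
eef_rot: [-179.9, 0.1, -105.1]
contact_force: [-0.1, 0.8, -2.1]
gripper_width: 0.0593
gripper_force: 15.0
```

>>> play_rows --rows '[[[1, 0.02, -0.04, 0, 0], [1, 0.04, -0.075, 0, 0], [1, 0.055, -0.1, 0, 0], [1, 0.064, -0.125, 0, 0], [1, 0.067, -0.135, 0, 0], [1, 0.067, -0.137, 0, 0], [1, 0.067, -0.137, 0, 0], [1, 0.067, -0.137, 0, 0]]]'

```text
time_s: 4.2
tcp_pos: [0.586, 0.2095, 0.159]
eef_rot: [180.0, -0.0, -105.1]
contact_force: [1.1, 0.7, -2.1]
gripper_width: 0.0597
gripper_force: 15.0
```

```bash
cat > snap.py <<'E'
import sys
from h import *
cs=[]
for n in("top","side"):
    im=cv2.cvtColor(r.capture(n),cv2.COLOR_RGB2BGR); c=(210,185) if n=="top" else (245,150)
    if len(sys.argv)>2: c=eval(sys.argv[2])[n]
    cs.append(cv2.resize(im[c[1]-48:c[1]+48,c[0]-48:c[0]+48],None,fx=4.15,fy=4.15,interpolation=cv2.INTER_CUBIC))
cv2.imwrite(f"pics/{sys.argv[1]}.png",np.hstack(cs))
s=r.get_state()
for k in("tcp_pos","eef_rot","contact_force","gripper_width","gripper_force"): print(k,np.round(s[k],4))
E
python3 snap.py c3
```

```text
tcp_pos [0.5859 0.2096 0.1591]
eef_rot [ 1.799932e+02  5.400000e-03 -1.051070e+02]
contact_force [-0.6656 -0.1849 -0.4833]
gripper_width 0.0598
gripper_force 14.9946
```

View pics/c3.png

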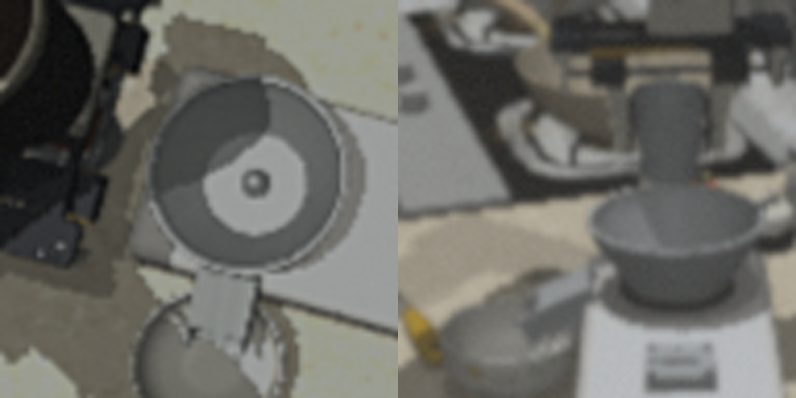

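The top and side views show the upright cup just behind the hopper's rim. I'll roll it over the rim next.

>>> play_rows --rows '[[[1, 0.02, 0, 0, 0], [1, 0.034, 0, 0, 0], [1, 0.042, 0, -0.005, 0], [1, 0.052, 0, -0.01, 0], [1, 0.062, 0, -0.015, 0], [1, 0.072, 0, -0.017, 0], [1, 0.082, 0, -0.018, 0], [1, 0.092, 0, -0.019, 0]]]' --squeeze 10

```text
time_s: 4.97
tcp_pos: [0.5744, 0.1642, 0.1688]
eef_rot: [-180.0, 0.0, -105.2]
contact_force: [0.4, 1.1, -2.4]
gripper_width: 0.0598
gripper_force: 10.0
```

```bash
python3 snap.py c4
```

```text
tcp_pos [0.5743 0.1639 0.1689]
eef_rot [-1.799818e+02  1.640000e-02 -1.051840e+02]
contact_force [ 0.0305  1.0643 -0.9999]
gripper_width 0.0598
gripper_force 9.982
```

View pics/c4.png

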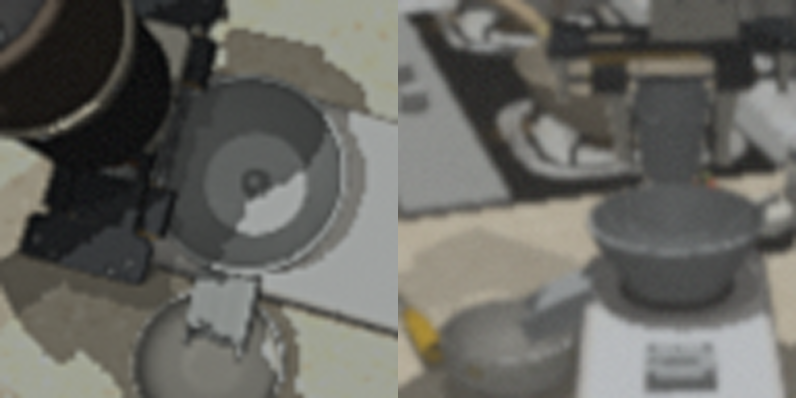

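The view doesn't settle how far the cup has tilted, though about 1 N of rim contact suggests it is turning. I'll carry on.

>>> play_rows --rows '[[[1, 0.007, 0, 0.001, 0], [1, 0.014, 0, 0.003, 0], [1, 0.021, 0, 0.005, 0], [1, 0.028, 0, 0.007, 0], [1, 0.035, 0, 0.011, 0], [1, 0.041, 0, 0.015, 0], [1, 0.047, 0, 0.019, 0], [1, 0.053, 0, 0.023, 0]]]'

```text
time_s: 5.73
tcp_pos: [0.5673, 0.1386, 0.1568]
eef_rot: [180.0, -0.0, -105.2]
contact_force: [-0.8, 0.4, 1.1]
gripper_width: 0.0595
gripper_force: 9.9
```

```bash
python3 snap.py c5
```

```text
tcp_pos [0.5671 0.1384 0.1566]
eef_rot [ 1.799707e+02 -2.660000e-02 -1.051785e+02]
contact_force [ 0.4129  0.6357 -0.2556]
gripper_width 0.0595
gripper_force 9.9136
```

View pics/c5.png

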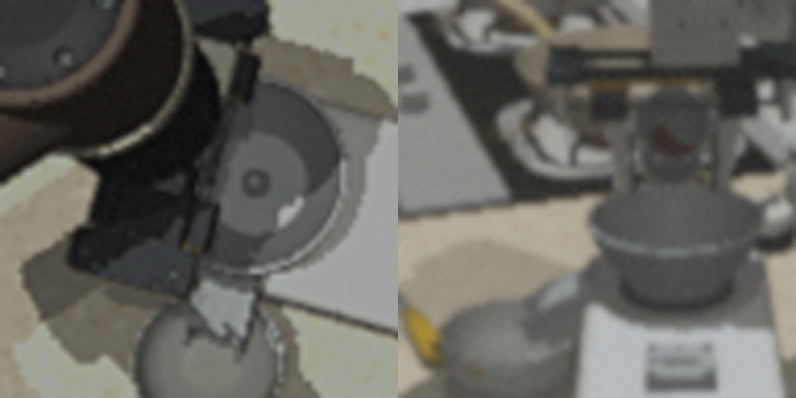

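The side view shows the cup tilted towards the hopper with its mouth and the nuts in view, so the rolling works. I'll continue past level.

>>> play_rows --rows '[[[1, 0.004, 0, 0.004, 0], [1, 0.008, 0, 0.008, 0], [1, 0.011, 0, 0.013, 0], [1, 0.014, 0, 0.018, 0], [1, 0.017, 0, 0.023, 0], [1, 0.02, 0, 0.028, 0], [1, 0.022, 0, 0.033, 0], [1, 0.024, 0, 0.037, 0]]]'

```text
time_s: 6.5
tcp_pos: [0.5641, 0.1272, 0.1382]
eef_rot: [180.0, -0.0, -105.2]
contact_force: [-0.5, -0.8, 0.9]
gripper_width: 0.0599
gripper_force: 10.0
```

>>> play_rows --rows '[[[1, 0.003, 0, 0.002, 0], [1, 0.006, 0, 0.004, 0], [1, 0.009, 0, 0.006, 0], [1, 0.012, 0, 0.008, 0], [1, 0.014, 0, 0.01, 0], [1, 0.016, 0, 0.012, 0], [1, 0.016, 0, 0.012, 0], [1, 0.016, 0, 0.012, 0]]]'

```text
time_s: 7.17
tcp_pos: [0.5634, 0.1207, 0.1335]
eef_rot: [-179.9, 0.1, -105.1]
contact_force: [1.0, 4.9, 4.0]
gripper_width: 0.0599
gripper_force: 10.0
```

```bash
python3 snap.py c6
```

```text
tcp_pos [0.5633 0.1207 0.1335]
eef_rot [-1.798719e+02  1.348000e-01 -1.051272e+02]
contact_force [0.7695 4.8805 5.0437]
gripper_width 0.0602
gripper_force 10.0282
```

View pics/c6.png

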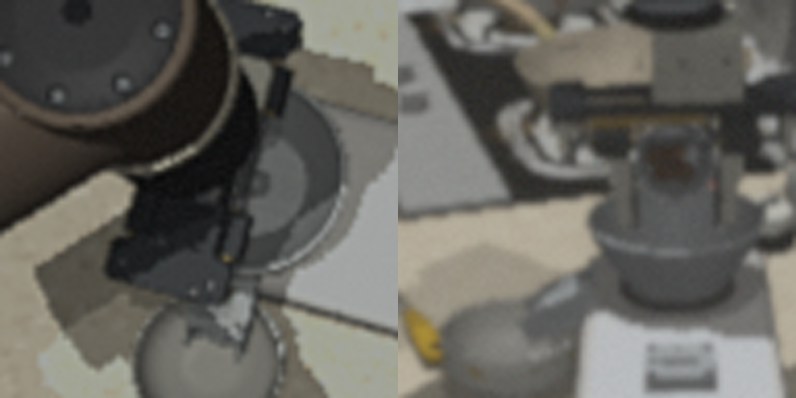

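Top and side views: the cup is over the hopper with its mouth facing the camera (side, about (263,141)), and the nuts are still inside. I'll use ray geometry to find the actual tilt.

Run:
```python
from h import *
H=np.array([.556,.102,0]);e=np.array([.269,.963,0]);g=np.array([.963,-.269,0])
S=lambda u,v:(245-48+(u-398.4)/4.15,150-48+v/4.15)
for nm,p in dict(nuts=(672,160),top=(675,122),bot=(675,190),wallbot=(680,225),tipL=(628,228),tipR=(728,222)).items():
    o,d=ray("side",*S(*p)); out=[]
    for s in(-.02,0,.02,.04,.06):
        t=((H-o)@e+s)/(d@e); q=o+d*t; out.append((round(1e3*(q-H)@g),round(1e3*q[2])))
    print(nm,out)
```

```text
nuts [(1, 199), (2, 192), (2, 184), (3, 177), (3, 169)]
top [(4, 229), (5, 222), (5, 215), (6, 208), (6, 201)]
bot [(3, 175), (4, 167), (4, 159), (5, 151), (5, 143)]
wallbot [(7, 146), (7, 138), (8, 129), (9, 121), (9, 112)]
tipL [(-33, 145), (-33, 136), (-33, 128), (-33, 119), (-33, 111)]
tipR [(44, 148), (45, 139), (46, 131), (47, 122), (48, 114)]
```

The rays put the lip at a tilt of about 20°. The foot rode over the rim because I was gripping with too little depth below it. I'll back out and retry with the rim meeting the cup higher up its side.

>>> play_rows --rows '[[[1, 0, 0, -0.03, 0], [1, 0, 0, -0.06, 0], [1, -0.005, 0, -0.09, 0], [1, -0.03, 0, -0.1, 0], [1, -0.07, 0, -0.1, 0], [1, -0.11, 0, -0.1, 0], [1, -0.15, 0, -0.1, 0], [1, -0.18, 0, -0.1, 0]]]' --squeeze 10

```text
time_s: 7.93
tcp_pos: [0.5859, 0.2091, 0.1812]
eef_rot: [179.9, -0.1, -105.1]
contact_force: [0.7, -0.3, -1.4]
gripper_width: 0.0597
gripper_force: 10.0
```

>>> play_rows --rows '[[[1, -0.016, 0, 0, 0], [1, -0.016, 0, 0.02, 0], [1, -0.016, 0, 0.05, 0], [1, -0.016, 0, 0.075, 0], [1, -0.016, 0, 0.081, 0], [1, -0.016, 0, 0.081, 0], [1, -0.016, 0, 0.081, 0], [1, -0.016, 0, 0.081, 0]]]'

```text
time_s: 8.6
tcp_pos: [0.5883, 0.2143, 0.1428]
eef_rot: [-180.0, 0.0, -105.2]
contact_force: [0.1, -0.4, -0.7]
gripper_width: 0.06
gripper_force: 10.0
```

```bash
python3 snap.py c7
python3 - <<'E'
from h import *
im=r.capture("side");h=cv2.cvtColor(im,cv2.COLOR_RGB2HSV)
im2=im[95:185:6,240:292:4].astype(int).sum(2)//3
print(im2)
p=r.get_state()["tcp_pos"];print(proj("side",p))
E
```

```text
tcp_pos [0.5882 0.2144 0.143 ]
eef_rot [-1.799433e+02  6.030000e-02 -1.051601e+02]
contact_force [ 0.6849  0.5211 -1.9432]
gripper_width 0.0594
gripper_force 10.0167
[[ 86  80  71  54  35  37  34  31  47  90  77  76  78]
 [ 85  79  90 138 153  87  86  88  86  86  84  79  83]
 [157  94 118 104 125  84  85  86  88  85  88  87  91]
 [ 48  76  83  79  44  82  87  86  82  79  42  44  54]
 [ 91  73  57  80 108 113 120 121  76  38  44 146  87]
 [ 75  58  43  60  93  83  85 104  74  49  64 164  97]
 [ 74  77  86  79  75  81  83  77  66  97 137 140 170]
 [ 98  86  79  75  75  82  83  77  68 135 103 101 140]
 [134 120 113  70  79  82  83  76  91  48  68  76 122]
 [ 94 124 117 103  98  99 102  97  93  93 115 155 116]
 [165 105 110 118 121 101 106  98  97  92  83 127 131]
 [147 129  92 117 131 126 106 105 115 112  78  53  54]
 [144 126 145  71  72  76  76  76  74  72  87 105 166]
 [101 111  86  55  62  75  73  73  62  61  90 107 162]
 [ 94 180 181 133 106 100 103 103 109 124 156 182 112]]
(np.float64(261.84641653015984), np.float64(141.73291871550578))
```

>>> play_rows --rows '[[[1, 0.02, 0, 0, 0], [1, 0.035, 0, 0, 0], [1, 0.045, 0, 0, 0], [1, 0.052, 0, -0.002, 0], [1, 0.058, 0, -0.005, 0], [1, 0.064, 0, -0.008, 0], [1, 0.07, 0, -0.011, 0], [1, 0.076, 0, -0.013, 0]]]'

```text
time_s: 9.42
tcp_pos: [0.578, 0.1775, 0.1488]
eef_rot: [-180.0, 0.0, -105.1]
contact_force: [0.7, 2.3, -2.2]
gripper_width: 0.0592
gripper_force: 10.0
```

>>> play_rows --rows '[[[1, 0.006, 0, -0.001, 0], [1, 0.012, 0, -0.002, 0], [1, 0.018, 0, -0.003, 0], [1, 0.024, 0, -0.004, 0], [1, 0.032, 0, -0.004, 0], [1, 0.04, 0, -0.003, 0], [1, 0.046, 0, -0.002, 0], [1, 0.052, 0, 0, 0]]]'

```text
time_s: 10.08
tcp_pos: [0.571, 0.1521, 0.1486]
eef_rot: [-180.0, 0.0, -105.2]
contact_force: [-0.7, 1.9, -0.6]
gripper_width: 0.0594
gripper_force: 10.0
```

```bash
python3 snap.py c8
```

```text
tcp_pos [0.5709 0.152  0.1485]
eef_rot [ 1.799948e+02 -9.500000e-03 -1.051774e+02]
contact_force [-1.0573  1.8899 -0.1556]
gripper_width 0.0596
gripper_force 9.948
```

View pics/c8.png

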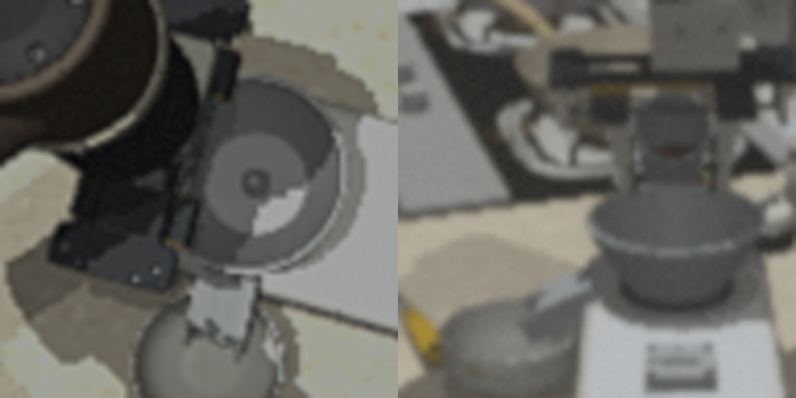

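The side view shows the mouth at about (263,136) with nuts low in it. The lip isn't clear, so I'll use intensity profiles down the cup's centre line.

Run:
```python
from h import *
for f in("c5","c6","c8"):
    im=cv2.imread(f"pics/{f}.png").astype(int)
    print(f)
    for x in (655,675,698):
        c=im[80:240:6,x-4:x+5].mean(1); print(x,[f"{80+6*i}:{int(v.mean())}"+("*" if v[2]-v[0]>15 else "") for i,v in enumerate(c)])
```

```text
c5
655 ['80:65*', '86:102*', '92:92', '98:64', '104:58', '110:61', '116:65', '122:65', '128:55', '134:49', '140:49', '146:53', '152:65', '158:76', '164:68', '170:65', '176:68', '182:78', '188:88', '194:88', '200:88', '206:88', '212:89', '218:87', '224:88', '230:87', '236:88']
675 ['80:60*', '86:72*', '92:69', '98:64', '104:59', '110:63', '116:67', '122:67', '128:66', '134:64', '140:56', '146:49', '152:51', '158:63', '164:67', '170:63', '176:65', '182:71', '188:86', '194:90', '200:91', '206:93', '212:93', '218:91', '224:92', '230:91', '236:92']
698 ['80:65*', '86:96*', '92:94', '98:72', '104:58', '110:60', '116:64', '122:64', '128:64', '134:65', '140:67', '146:70', '152:78', '158:82', '164:71', '170:73', '176:74', '182:74', '188:87', '194:87', '200:86', '206:87', '212:87', '218:88', '224:86', '230:87', '236:86']
c6
655 ['80:91', '86:80', '92:79', '98:73', '104:57', '110:46', '116:56*', '122:75*', '128:83', '134:74', '140:59', '146:50', '152:49', '158:48', '164:50', '170:53', '176:55', '182:63', '188:71', '194:85', '200:88', '206:88', '212:88', '218:89', '224:88', '230:87', '236:88']
6
[... 666 characters left out ...]
6:64', '152:60', '158:69', '164:66', '170:67', '176:66', '182:76', '188:87', '194:87', '200:88', '206:86', '212:88', '218:88', '224:88', '230:88', '236:87']
675 ['80:49', '86:64*', '92:72', '98:69', '104:62', '110:57', '116:66', '122:68', '128:70', '134:70', '140:65', '146:53', '152:47', '158:62', '164:72', '170:67', '176:67', '182:74', '188:86', '194:91', '200:91', '206:92', '212:92', '218:93', '224:92', '230:92', '236:92']
698 ['80:47', '86:66*', '92:79', '98:87', '104:71', '110:58', '116:64', '122:65', '128:66', '134:66', '140:65', '146:64', '152:71', '158:74', '164:70', '170:69', '176:65', '182:70', '188:87', '194:87', '200:87', '206:87', '212:86', '218:87', '224:87', '230:87', '236:87']
```

>>> play_rows --rows '[[[1, 0.006, 0, 0.001, 0], [1, 0.012, 0, 0.003, 0], [1, 0.016, 0, 0.007, 0], [1, 0.021, 0, 0.011, 0], [1, 0.025, 0, 0.015, 0], [1, 0.029, 0, 0.02, 0], [1, 0.032, 0, 0.024, 0], [1, 0.035, 0, 0.028, 0]]]'

```text
time_s: 10.85
tcp_pos: [0.5667, 0.1353, 0.1348]
eef_rot: [-180.0, -0.0, -105.1]
contact_force: [-1.8, -1.0, 10.1]
gripper_width: 0.0593
gripper_force: 9.8
```

```bash
cat > prof.py <<'E'
from h import *
H=np.array([.556,.102,0]);e=np.array([.269,.963,0])
s=r.get_state();p=s["tcp_pos"]
print("s,z",1e3*((p-H)@e),p[2]*1e3,np.round(s["contact_force"],1),s["gripper_width"])
im=r.capture("side").astype(int);print("tip px",proj("side",p),"graspB",proj("side",p+[0,0,.03]))
h=cv2.cvtColor(im.astype(np.uint8),cv2.COLOR_RGB2HSV)
sub=im[115:165,245:285];m=(sub[...,0]-sub[...,2]>8)&(sub.sum(2)<240);ys,xs=np.nonzero(m)
print("nuts",m.sum(),ys.min()+115 if len(ys) else 0,ys.max()+115 if len(ys) else 0,xs.mean()+245 if len(xs) else 0)
for x in(257,262,267): print(x,[int(v) for v in im[118:162:2,x-1:x+2].mean((1,2))])
print("R-B",[int(v) for v in (im[118:162:2,258:268,0]-im[118:162:2,258:268,2]).mean(1)])
E
python3 prof.py
```

```text
s,z 34.975389060104696 134.75786860872665 [-1.8 -1.  10.1] 0.05925518090905317
tip px (np.float64(262.68959670605756), np.float64(152.96517144101819)) graspB (np.float64(262.57141002416654), np.float64(144.49364649013086))
nuts 198 121 148 260.7070707070707
257 [117, 90, 61, 65, 44, 61, 84, 72, 59, 53, 54, 69, 70, 74, 92, 88, 86, 86, 86, 87, 87, 90]
262 [87, 88, 89, 76, 46, 61, 61, 59, 55, 52, 60, 66, 50, 50, 68, 89, 91, 92, 92, 92, 90, 90]
267 [91, 88, 89, 75, 46, 62, 68, 67, 60, 72, 57, 48, 52, 61, 80, 88, 89, 89, 88, 89, 90, 88]
R-B [7, 7, 6, 5, 4, 24, 7, 0, 1, 9, 9, 8, 12, 7, 0, -1, 0, -1, -2, -1, -1, -1]
```

There's 10 N upward and the tilt isn't growing. The cup's back lip is most likely jammed under the gripper's palm. I'll set the cup down and regrip it at its lip with the fingertips: more palm clearance, and it swings freely.

>>> play_rows --rows '[[[1, 0, 0, -0.04, 0], [1, 0, 0, -0.09, 0], [1, 0, 0, -0.13, 0], [1, -0.04, 0.02, -0.13, 0], [1, -0.1, 0.05, -0.13, 0], [1, -0.16, 0.08, -0.13, 0], [1, -0.22, 0.11, -0.13, 0], [1, -0.26, 0.125, -0.13, 0]]]'

```text
time_s: 11.57
tcp_pos: [0.5389, 0.2796, 0.1988]
eef_rot: [179.9, -0.0, -105.1]
contact_force: [0.1, -0.4, -1.8]
gripper_width: 0.0595
gripper_force: 10.4
```

>>> play_rows --rows '[[[1, -0.02, 0.007, 0.02, 0], [1, -0.024, 0.007, 0.08, 0], [1, -0.024, 0.007, 0.14, 0], [1, -0.024, 0.007, 0.2, 0], [1, -0.024, 0.007, 0.24, 0], [1, -0.024, 0.007, 0.27, 0], [1, -0.024, 0.007, 0.285, 0], [1, -0.024, 0.007, 0.3, 0]]]'

```text
time_s: 12.23
tcp_pos: [0.5395, 0.289, 0.048]
eef_rot: [179.9, -0.1, -105.2]
contact_force: [0.9, 0.6, -1.5]
gripper_width: 0.0593
gripper_force: 10.4
```

```bash
python3 snap.py c9 '{"top":(165,190),"side":(232,155)}'
```

```text
tcp_pos [0.5395 0.2893 0.0484]
eef_rot [ 1.799383e+02 -9.350000e-02 -1.051799e+02]
contact_force [-0.4299  0.2377 -0.7202]
gripper_width 0.059
gripper_force 10.3606
```

>>> play_rows --rows '[[[1, 0, 0, 0.006, 0], [1, 0, 0, 0.011, 0], [1, 0, 0, 0.016, 0], [1, 0, 0, 0.021, 0], [1, 0, 0, 0.026, 0], [1, 0, 0, 0.03, 0], [1, 0, 0, 0.033, 0], [1, 0, 0, 0.036, 0]]]'

```text
time_s: 13.0
tcp_pos: [0.54, 0.29, 0.0314]
eef_rot: [-180.0, 0.0, -105.1]
contact_force: [0.6, 1.1, -1.5]
gripper_width: 0.0592
gripper_force: 10.4
```

>>> play_rows --rows '[[[1, 0, 0, 0.003, 0], [1, 0, 0, 0.006, 0], [1, 0, 0, 0.009, 0], [1, 0, 0, 0.012, 0], [1, 0, 0, 0.015, 0], [1, 0, 0, 0.018, 0], [1, 0, 0, 0.021, 0], [1, 0, 0, 0.021, 0]]]'

```text
time_s: 13.67
tcp_pos: [0.5398, 0.2898, 0.0207]
eef_rot: [180.0, -0.0, -105.2]
contact_force: [-0.3, -0.3, -1.8]
gripper_width: 0.0591
gripper_force: 10.4
```

Run:
```python
from h import *
s=r.get_state();print(s["tcp_pos"],s["contact_force"])
im=cv2.cvtColor(r.capture("side"),cv2.COLOR_RGB2BGR);p=proj("side",s["tcp_pos"]);print(p,proj("side",s["tcp_pos"]*[1,1,0]),proj("side",s["tcp_pos"]*[1,1,0]+[0,0,.076]))
u,v=map(int,p);a=cv2.resize(im[v-45:v+30,u-45:u+45],None,fx=6,fy=6,interpolation=cv2.INTER_CUBIC)
t=cv2.cvtColor(r.capture("top"),cv2.COLOR_RGB2BGR);p=proj("top",s["tcp_pos"]);print(p);cv2.imwrite("pics/c10.png",a)
g=cv2.cvtColor(im,cv2.COLOR_BGR2GRAY)
print(u,v);print(g[v-32:v+20:2,u-20:u+21:2])
```

```text
[0.53979134 0.28980118 0.0206893 ] [-0.27770276 -0.31827843 -1.78124205]
(np.float64(244.11453042145135), np.float64(166.88569655729745)) (np.float64(244.3011429584416), np.float64(171.8559733188136)) (np.float64(243.60591136369143), np.float64(153.28867586691428))
(np.float64(168.19678107610196), np.float64(189.8469878449833))
244 166
[[114 119  79 132 158 161 158 134  97  92  86  89  92  93  92  83  95  86
   83 102 132]
 [ 97 125  95  95 154 164 162 134  93  92  88  91  93  93  94  91  96  92
  125 140 131]
 [ 60  94 104  67 113 128 127  96  92  92  94  95  92  92  95  91  92  78
   84  76  60]
 [ 50  49  61  73  73  57  55  62  87  91  91  92  92  94  91  91  92  70
   49  48  52]
 [ 48  50  87 116 110  76  65  61  73  81  85  82  79  81  81  77  75  62
   45  46  47]
 [ 51  52  52  51  51  49  48  49  53  53  55  53  53  58  60  49  48  49
   49  50  50]
 [ 65  78  68  66  65  67  69  81  70  71  69  70  74  89  93  81  93 103
   90  88  87]
 [ 65  81  63  59  56  63  71  88  75  69  69  75  95 113 117 104 102 106
  110 111 113]
 [ 68  69  49  48  49  55  75  72  66  64  90 106 
[... 852 characters left out ...]
4  91 117 138 142 147 146 138 137 116  87  66  61  70  76  75
   75  78  79]
 [ 89  90  93 114 143 148 147 140 125 102 120  93  86  72  54  64  72  74
   76  76  77]
 [117 112  93 111 144 135 116  97  91  96 120 102  88  85  68  55  57  62
   67  66  69]
 [112 112  99 117 113  95  90  89  92 139 173 152 101  90  85  77  71  64
   60  59  59]
 [117 115 106  96  90  88  89  91  94 150 181 184 163 129 104  93  94  90
   91  92  91]
 [129 118  93  90  90  94  94  97  97 157 182 186 186 183 166 156 134 124
  123 125 116]
 [166 157 106  93 102 110 118 110 101 164 184 185 187 186 186 188 182 180
  182 180 168]
 [184 184 153 146 159 156 138 114 104 167 185 186 187 188 188 187 183 168
  177 177 173]]
```

>>> play_rows --rows '[[[1, 0, 0, -0.04, 0], [1, 0, 0, -0.09, 0], [1, 0, 0, -0.14, 0], [1, 0, 0, -0.18, 0], [1, 0, 0, -0.22, 0], [1, 0, 0, -0.24, 0], [1, 0, 0, -0.24, 0], [1, 0, 0, -0.24, 0]]]'

```text
time_s: 14.43
tcp_pos: [0.5397, 0.29, 0.1409]
eef_rot: [180.0, 0.0, -105.2]
contact_force: [0.0, 0.3, -2.3]
gripper_width: 0.0593
gripper_force: 10.4
```

Run:
```python
from h import *
s=r.get_state();p=s["tcp_pos"];cs=[]
ims=[cv2.cvtColor(r.capture("side"),cv2.COLOR_RGB2BGR) for _ in range(4)]
im=np.mean(ims,0).astype(np.uint8);q=proj("side",p);u,v=map(int,q);print(p,q,proj("side",p+[0,0,.03]))
a=cv2.resize(im[v-42:v+32,u-40:u+40],None,fx=8,fy=8,interpolation=cv2.INTER_CUBIC);a=np.clip(a*1.5,0,255).astype(np.uint8);print(u-40,v-42)
cv2.imwrite("pics/c11.png",a)
```

```text
[0.53974232 0.28998527 0.14085834] (np.float64(242.9653812049851), np.float64(136.7413254769171)) (np.float64(242.67413656328335), np.float64(128.8750634224048))
202 94
```

View pics/c11.png

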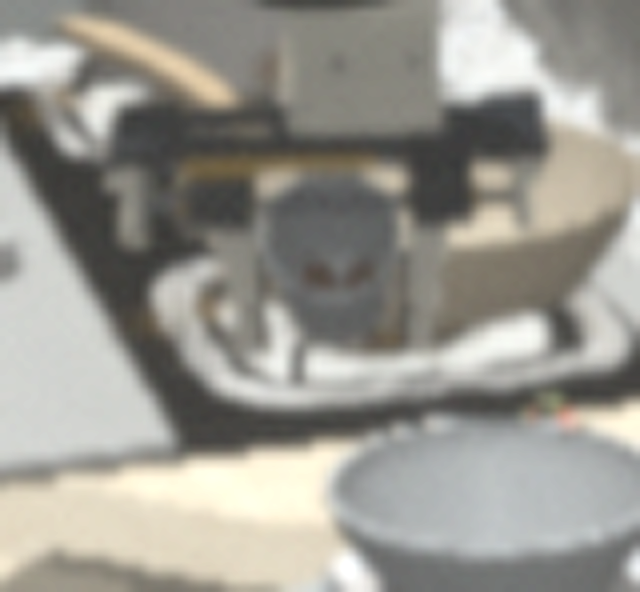

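The side view is clear. The mouth ellipse spans y 175–288 and the foot bottom is at y 342, so the tilt is about 35°. The cup has slid up about 15 mm and its lip is jammed under the palm. I'll right it by pressing its lip against the vertical side of the housing, then set it down.

>>> play_rows --rows '[[[1, 0, -0.072, 0.04, 0], [1, 0, -0.072, 0.08, 0], [1, 0, -0.072, 0.12, 0], [1, 0.02, -0.072, 0.16, 0], [1, 0.05, -0.072, 0.2, 0], [1, 0.065, -0.072, 0.222, 0], [1, 0.074, -0.072, 0.222, 0], [1, 0.074, -0.072, 0.222, 0]]]' --squeeze 6

```text
time_s: 15.3
tcp_pos: [0.5643, 0.2435, 0.0289]
eef_rot: [179.9, -0.1, -105.2]
contact_force: [0.0, 0.7, -0.6]
gripper_width: 0.0596
gripper_force: 6.3
```

>>> play_rows --rows '[[[1, 0.008, 0, 0, 0], [1, 0.016, 0, 0, 0], [1, 0.023, 0, 0, 0], [1, 0.03, 0, 0, 0], [1, 0.036, 0, 0, 0], [1, 0.04, 0, 0, 0], [1, 0.044, 0, 0, 0], [1, 0.048, 0, 0, 0]]]'

```text
time_s: 15.97
tcp_pos: [0.5587, 0.2215, 0.0302]
eef_rot: [-180.0, 0.0, -105.2]
contact_force: [-0.2, -0.7, -0.7]
gripper_width: 0.0596
gripper_force: 6.3
```

>>> play_rows --rows '[[[1, 0.002, 0, 0, 0], [1, 0.004, 0, 0, 0], [1, 0.006, 0, 0, 0], [1, 0.008, 0, 0, 0], [1, 0.01, 0, 0, 0], [1, 0.012, 0, 0, 0], [1, 0.012, 0, 0, 0], [1, 0.012, 0, 0, 0]]]'

```text
time_s: 16.63
tcp_pos: [0.5572, 0.2158, 0.0301]
eef_rot: [180.0, -0.0, -105.2]
contact_force: [0.6, 0.2, -1.7]
gripper_width: 0.0595
gripper_force: 6.3
```

Run:
```python
from h import *
H=np.array([.556,.102,0]);e=np.array([.269,.963,0])
s=r.get_state();p=s["tcp_pos"];print(s["contact_force"],(p-H)@e,proj("top",p))
t=cv2.cvtColor(r.capture("top"),cv2.COLOR_RGB2GRAY);u,v=map(int,proj("top",p));print(u,v);print(t[v-8:v+12,u-4:u+20])
```

```text
[ 0.62283169  0.22044624 -1.7224716 ] 0.10991254898187437 (np.float64(190.62378058069584), np.float64(183.8802282696763))
190 183
[[ 17  15  16  16  18  14  23  65  53  28  42  78  95  75  63  66  69  68
   68  69  69  69  69  69]
 [ 17  16  18  17  17  14  23  49  50  35  42  83  78  64  64  66  68  67
   68  68  68  69  69  68]
 [ 17  17  20  18  17  14  26  46  55  40  40  88  76  60  62  67  68  67
   69  68  68  68  68  69]
 [ 15  15  19  17  13  15  24  48  49  38  36  87  76  61  64  68  66  68
   68  68  69  70  69  70]
 [ 18  20  15  20  16  17  33  53  46  32  40  86  73  58  64  65  68  68
   67  67  68  68  69  69]
 [ 14  18  17  16  14  24  39  55  43  35  44  87  74  59  64  67  67  68
   68  68  69  68  70  68]
 [ 18  15  19  16  16  32  50  50  44  34  43  84  75  61  63  66  66  66
   68  67  69  69  68  68]
 [ 17  17  18  14  24  46  56  48  44  40  51  84  81  66  63  67  68  69
   68  67  68  68  70  69]
 [ 15  15  16  21  39  52  58  47  41  40  67  86  93  74  62  64  67  67
   67  66  68  69  69  69]
 [ 16  16  18  32  53  53  54  44  32  43  79  89  93  73  59
[... 350 characters left out ...]
20  23  21  32  42  42  44  43  80 103 112 100  89  78  63  61  65
   70  74  76  86  90  90]
 [ 39  26  21  15  42  43  53  56  60  93 108 114 113  99 108  84  63  68
   84  89  89  90  89  90]
 [ 47  31  19  22  47  47  62  54  76 100 108 112 113 106 131 114  82  77
   87  89  88  87  87  88]
 [ 41  26  18  28  57  50  47  47  89 105 110 112 113 112 113 132 103  76
   82  86  86  85  87  87]
 [ 40  24  18  40  59  53  39  50  91 105 110 112 111 111  99 125 121  86
   75  80  85  86  85  86]
 [ 26  24  22  49  51  50  40  61  95 109 113 113 112 112 109 108 131 115
   82  73  81  84  85  85]
 [ 27  24  20  29  38  46  37  63  92 109 114 114 112 112 110 123 134 141
  115  80  75  81  83  84]]
```

>>> play_rows --rows '[[[1, 0.003, 0, 0, 0], [1, 0.006, 0, 0, 0], [1, 0.008, 0, 0, 0], [1, 0.01, 0, 0, 0], [1, 0.012, 0, 0, 0], [1, 0.012, 0, 0, 0], [1, 0.012, 0, 0, 0], [1, 0.012, 0, 0, 0]]]'

```text
time_s: 17.35
tcp_pos: [0.5561, 0.2112, 0.0303]
eef_rot: [-180.0, 0.1, -105.1]
contact_force: [-0.8, 5.0, -2.1]
gripper_width: 0.06
gripper_force: 6.4
```

>>> play_rows --rows '[[[1, -0.015, 0, 0, 0], [1, -0.03, 0, 0, 0], [1, -0.04, 0, 0.006, 0], [1, -0.04, 0, 0.01, 0], [1, -0.04, 0, 0.014, 0], [1, -0.04, 0, 0.018, 0], [1, -0.04, 0, 0.022, 0], [1, -0.04, 0, 0.026, 0]]]'

```text
time_s: 18.02
tcp_pos: [0.5607, 0.2291, 0.0167]
eef_rot: [180.0, -0.0, -105.2]
contact_force: [-0.9, 0.6, -1.7]
gripper_width: 0.0599
gripper_force: 6.2
```

>>> play_rows --rows '[[[1, 0, 0, 0.003, 0], [1, 0, 0, 0.006, 0], [1, 0, 0, 0.008, 0], [1, 0, 0, 0.01, 0], [1, 0, 0, 0.012, 0], [1, 0, 0, 0.014, 0], [1, 0, 0, 0.014, 0], [1, 0, 0, 0.014, 0]]]'

```text
time_s: 18.68
tcp_pos: [0.5623, 0.2302, 0.0118]
eef_rot: [-179.9, 0.1, -105.1]
contact_force: [-0.5, 0.2, 8.0]
gripper_width: 0.0591
gripper_force: 7.9
```

>>> play_rows --rows '[[[0, 0, 0, 0, 0], [0, 0, 0, 0, 0], [0, 0, 0, 0, 0], [0, 0, 0, 0, 0], [0, 0, 0, 0, 0], [0, 0, 0, 0, 0], [0, 0, 0, -0.05, 0], [0, 0, 0, -0.1, 0]]]'

```text
time_s: 19.35
tcp_pos: [0.5591, 0.2282, 0.0586]
eef_rot: [179.8, -0.2, -105.2]
contact_force: [0.4, 0.4, 1.5]
gripper_width: 0.0874
gripper_force: 0.0
```

>>> play_rows --rows '[[[0, 0, 0, -0.07, 0], [0, 0, 0, -0.15, 0], [0, 0, 0, -0.23, 0], [0, -0.08, 0, -0.25, 0], [0, -0.16, 0, -0.25, 0], [0, -0.2, 0, -0.25, 0], [0, -0.2, 0, -0.25, 0], [0, -0.2, 0, -0.25, 0]]]'

```text
time_s: 20.02
tcp_pos: [0.5862, 0.3263, 0.1837]
eef_rot: [179.9, -0.1, -105.1]
contact_force: [0.4, 0.7, 0.1]
gripper_width: 0.0878
gripper_force: 0.0
```

Run:
```python
from h import *
t0=cv2.imread("pics/top0.png")[...,::-1].astype(int)
t=r.capture("top").astype(int);cv2.imwrite("pics/top2.png",t[...,::-1].astype(np.uint8))
u,v=proj("top",(.562,.230,.076));print(u,v)
g=t.sum(2)//3;u=int(u);v=int(v);print(g[v-14:v+15,u-14:u+15])
rb=t[...,0]-t[...,2];m=rb[v-14:v+15,u-14:u+15]>25;ys,xs=np.nonzero(m);print("nuts",m.sum(),xs.mean()+u-14,ys.mean()+v-14)
```

```text
182.92495677422755 180.3925686857647
[[ 88  86  87  88  88  87  83  89  93  93  92  91  86  85  85  86  87  87
   84  82  85  88  88  88  89  88  88  91  91]
 [ 87  86  87  88  88  88  87  89  92  91  88  88  86  86  87  86  89  90
   91  91  89  87  86  88  89  90  88  92  95]
 [ 88  87  84  85  88  89  89  89  90  89  87  87  89  90  89  90  90  92
   94  95  92  90  88  89  89  89  89  93  94]
 [ 87  87  85  87  89  89  88  90  89  88  86  88  92  94  92  89  90  91
   92  92  89  89  90  89  86  89  90  91  93]
 [ 87  84  84  86  88  88  89  89  86  82  81  85  88  94  94  89  88  89
   90  90  90  90  88  86  85  87  90  90  89]
 [ 88  85  86  88  87  88  89  87  74  67  64  71  74  79  82  78  78  80
   83  83  85  86  85  89  89  89  90  89  88]
 [ 87  87  88  87  89  89  88  79  67  65  63  62  60  59  58  59  59  60
   63  62  69  71  76  79  83  83  81  81  83]
 [ 87  88  89  85  86  88  83  75  71  69  69  67  66  65  63  64  62  62
   58  58  66  69  69  67  73  75  72  73  76]
 [ 87  86  88  85  86  88  82  76  74  75  73  73  71  73  71  69  67  64
   66  78  93  97  95
[... 1845 characters left out ...]
5  86  87  88  88  89  88  89  88  85  88 126 142 142 141 140 140 136
  122 105  99  91  82  83  85  90 127 144 145]
 [ 90  88  89  89  90  89  89  88  84  86 102 132 140 139 138 138 139 140
  140 139 135 124 105  96  88  78 127 145 145]
 [ 89  89  88  89  89  89  89  87  85 103 131 142 138 138 137 137 137 135
  134 137 141 142 137 132 120 102 130 145 144]
 [ 88  88  90  89  89  89  88  86  87 113 137 140 139 138 138 140 138 137
  135 137 140 140 141 141 134 132 141 145 144]
 [ 90  89  90  89  88  90  88  87  85  90 126 141 141 138 138 140 141 139
  136 136 139 140 141 139 123 134 144 144 143]]
nuts 0 nan nan<stdin>:6: RuntimeWarning: Mean of empty slice.
  ret = ret.dtype.type(ret / rcount)
```

No nuts show at the cup's spot, and the bright tapered shape suggests the cup is lying on its side. I'll locate it and check for stray nuts by colour.

Run:
```python
from h import *
t0=cv2.imread("pics/top0.png");t=cv2.imread("pics/top2.png")
h0=cv2.cvtColor(t0,cv2.COLOR_BGR2HSV).astype(int);h=cv2.cvtColor(t,cv2.COLOR_BGR2HSV).astype(int)
c=h0[210:223,146:158].reshape(-1,3);c=c[c[:,1]>110];print("nut hsv",np.median(c,0),len(c))
m=((h[...,0]<14)&(h[...,1]>110)&(h[...,2]<110)&(h[...,2]>25)).astype(np.uint8);m[:,:120]=0;m[:,300:]=0;m[:120]=0;m[255:]=0
n,l,s,ce=cv2.connectedComponentsWithStats(m)
for i in range(1,n):
    if s[i,4]>3: print(s[i],ce[i].round(1),[int(x) for x in h[l==i].mean(0)],onz("top",*ce[i],.01).round(3))
# cup: diff mask
d=(np.abs(t.astype(int)-t0).sum(2)>45).astype(np.uint8);d[:,:165]=0;d[:,215:]=0;d[:160]=0;d[205:]=0
n,l,s,ce=cv2.connectedComponentsWithStats(d)
for i in range(1,n):
    if s[i,4]>20: print("diff",s[i],ce[i].round(1))
```

```text
nut hsv [ 12.  141.5  54. ] 58
[138 150   4   8  22] [139.6 153.8] [3, 178, 71] [0.661 0.39  0.01 ]
diff [ 165  160   37   45 1005] [178.6 176.1]
```

Run:
```python
from h import *
t0=cv2.imread("pics/top0.png").astype(int);print((t0.sum(2)//3)[204:230:2,136:168:2])
t=cv2.imread("pics/top2.png").astype(int)
print("R-B cup now");print((t[...,2]-t[...,0])[168:194:2,168:200:2])
print("R-B top0");print((t0[...,2]-t0[...,0])[204:230:2,136:168:2])
s0=cv2.imread("pics/side0.png").astype(int);s=cv2.cvtColor(r.capture("side"),cv2.COLOR_RGB2BGR).astype(int);cv2.imwrite("pics/side2.png",s)
m=((s[...,2]-s[...,0]>22)&(s.sum(2)<260)&(np.abs(s-s0).sum(2)>40)).astype(np.uint8);m[:145]=0;m[:,:180]=0;m[:,330:]=0;m[240:]=0
n,l,st,ce=cv2.connectedComponentsWithStats(m);print([(list(st[i]),onz("side",*ce[i],.01).round(3)) for i in range(1,n) if st[i,4]>3])
print(proj("side",(.562,.23,0)),proj("side",(.562,.23,.076)))
print((s.sum(2)//3)[146:178:2,230:268:2])
```

```text
[[128 128 127 128 127 126 129 130 130 130 129 130 131 131 129 129]
 [128 129 126 130 128 101 115 109 107 123 113  82  81  84 127 131]
 [128 129 131 122  87  46  44  48  62 108  81  80  83  82  82 105]
 [127 131 125  59  39  44  46  46  45  38 103  59  69  85  83  80]
 [130 119  75  39  42  41  42  44  52  39  40  81  30  77  83  82]
 [131 130  49  42  42  41  42  45  41  45  26 121  37  60  91  78]
 [129 111  39  40  40  41  36  27  28  40  51 120  39  38  89  81]
 [129 117  42  40  42  34  42  36  48  53  47 103  37  33  80  84]
 [129 128  65  39  39  40  37  34  36  39  55  86  30  51  84  85]
 [128 130 106  42  38  39  37  64  40  34 105  42  38  72  79  97]
 [130 130 131  91  51  34  34  32  57  86  61  44  83  83 102 131]
 [130 130 131 127 123  94 101  90 127 113 123 124 132 129 129 129]
 [130 129 129 132 131 129 128 130 127 132 130 130 130 132 131 128]]
R-B cup now
[[14 15 15 14 14 14 15 15 14 13 13 14 14 14 13 14]
 [15 16 14 15 14 14 13 14 16 14 15 14 15 15 15 10]
 [15 15 15 14  1 -3  0 -1  1  4  7 10 12 12 14  1]
 [16 14 17  7 -3 -2 -2 -1 -1 -1 -2 -2 -2 -2 -1 -2]
 [13 15 17  
[... 2069 characters left out ...]
130 129
  124]
 [ 76  81  79  78  78  80  97 162 161  92  73  73  75  77  78  85  87  84
   86]
 [ 80  78  78  79  85 105 120 146 163 135  78  73  74  72  76  75  78  75
   78]
 [ 90  89  98 112 129 139 128 116 146 125  78  70  74  75  76  76  77  76
   73]
 [104 121 137 142 143 146 138 134 116  87  67  63  71  72  75  73  76  76
   77]
 [118 140 144 142 137 122 101 119  92  87  70  54  64  68  74  73  76  76
   74]
 [110 141 133 113  96  91  96 119 101  86  81  65  55  55  61  67  66  66
   68]
 [113 112  92  89  89  90 137 169 149 100  89  85  76  70  60  60  57  59
   60]][ WARN:0@1.421] global loadsave.cpp:1063 imwrite_ Unsupported depth image for selected encoder is fallbacked to CV_8U.
```

There are no stray nuts. The outline tapers from a foot end at px (174,179) to a mouth end at (196,183), so the cup lies on its side with its mouth facing the housing. That suits a level grip across its side, which leaves plenty of palm clearance.

Run:
```python
from h import *
H=np.array([.556,.102,0]);e=np.array([.269,.963,0]);g=np.array([.963,-.269,0])
p=r.get_state()["tcp_pos"]
for q,z in(((174.5,179.3),.025),((196,182.8),.031),((186.3,181.2),.029)):
    w=onz("top",*q,z);print(w.round(4),"s,g",1e3*(w-H)@e,1e3*(w-H)@g)
w[2]=.015;d=w-p;print("move tx,ty,tz share",-d@e/.5,-d@g/.5,-d[2]/.5, p)
```

```text
[0.5731 0.2691 0.025 ] s,g 165.50134315736608 -28.45309868788556
[0.5604 0.1985 0.031 ] s,g 94.08196181353607 -21.76047594632601
[0.5661 0.23   0.029 ] s,g 126.00119784458073 -24.754638380872574
move tx,ty,tz share 0.19373884536999164 -0.012256011856148632 0.3384661640671468 [0.58622037 0.32499205 0.18423308]
```

>>> play_rows --rows '[[[0, 0.05, -0.012, 0, 0], [0, 0.12, -0.012, 0, 0], [0, 0.18, -0.012, 0.05, 0], [0, 0.194, -0.012, 0.12, 0], [0, 0.194, -0.012, 0.2, 0], [0, 0.194, -0.012, 0.27, 0], [0, 0.194, -0.012, 0.32, 0], [0, 0.194, -0.012, 0.338, 0]]]' --squeeze 4

```text
time_s: 20.78
tcp_pos: [0.5648, 0.2277, 0.0123]
eef_rot: [179.8, -0.3, -105.3]
contact_force: [-0.8, -0.4, 0.1]
gripper_width: 0.0876
gripper_force: 0.0
```

>>> play_rows --rows '[[[0, 0, 0, 0, 0], [1, 0, 0, 0, 0], [1, 0, 0, 0, 0], [1, 0, 0, 0, 0], [1, 0, 0, 0, 0], [1, 0, 0, 0, 0], [1, 0, 0, 0, 0], [1, 0, 0, 0, 0]]]'

```text
time_s: 21.45
tcp_pos: [0.5683, 0.2313, 0.0172]
eef_rot: [-179.9, 0.1, -105.1]
contact_force: [0.9, 0.6, 6.6]
gripper_width: 0.0579
gripper_force: 4.0
```

>>> play_rows --rows '[[[1, 0, 0, -0.004, 0], [1, 0, 0, -0.008, 0], [1, 0, 0, -0.012, 0], [1, 0, 0, -0.016, 0], [1, 0, 0, -0.02, 0], [1, 0, 0, -0.024, 0], [1, 0, 0, -0.028, 0], [1, 0, 0, -0.03, 0]]]'

```text
time_s: 22.12
tcp_pos: [0.5675, 0.2307, 0.0314]
eef_rot: [-180.0, 0.0, -105.2]
contact_force: [0.5, -0.1, -2.1]
gripper_width: 0.0583
gripper_force: 4.0
```

>>> play_rows --rows '[[[1, 0, 0, 0, 0], [1, 0, 0, 0, 0], [1, 0, 0, 0, 0], [1, 0, 0, -0.01, 0], [1, 0, 0, -0.02, 0], [1, 0, 0, -0.03, 0], [1, 0, 0, -0.04, 0], [1, 0, 0, -0.06, 0]]]' --squeeze 15

```text
time_s: 22.78
tcp_pos: [0.5669, 0.2304, 0.061]
eef_rot: [179.9, -0.1, -105.2]
contact_force: [0.3, 1.3, -2.1]
gripper_width: 0.0576
gripper_force: 15.0
```

>>> play_rows --rows '[[[1, 0, 0, -0.02, 0], [1, 0, 0, -0.06, 0], [1, 0, 0, -0.1, 0], [1, 0, 0, -0.14, 0], [1, 0, -0.01, -0.18, 0], [1, 0, -0.02, -0.21, 0], [1, 0, -0.035, -0.228, 0], [1, 0, -0.048, -0.228, 0]]]'

```text
time_s: 23.45
tcp_pos: [0.592, 0.2248, 0.1789]
eef_rot: [-179.8, 0.2, -105.1]
contact_force: [0.6, 1.3, -0.4]
gripper_width: 0.0572
gripper_force: 14.9
```

>>> play_rows --rows '[[[1, 0.01, 0, 0, 0], [1, 0.03, 0, 0, 0], [1, 0.05, 0, 0, 0], [1, 0.07, 0, 0, 0], [1, 0.09, 0, 0, 0], [1, 0.11, 0, 0, 0], [1, 0.125, 0, 0, 0], [1, 0.132, 0, 0, 0]]]'

```text
time_s: 24.12
tcp_pos: [0.5728, 0.1594, 0.1752]
eef_rot: [180.0, -0.0, -105.2]
contact_force: [0.0, 0.5, -1.1]
gripper_width: 0.0575
gripper_force: 14.9
```

```bash
cat > pr.py <<'E'
from h import *
H=np.array([.556,.102,0]);e=np.array([.269,.963,0]);g=np.array([.963,-.269,0])
s=r.get_state();p=s["tcp_pos"];print("s,g,z",1e3*(p-H)@e,1e3*(p-H)@g,1e3*p[2],s["contact_force"].round(1))
P=p+[0,0,.014];im=np.mean([r.capture("side") for _ in range(3)],0);u,v=proj("side",P);print("P px",u,v)
for ph in(40,60,70,80,90,100,110,120):
    a=np.radians(ph);uu=-np.sin(a)*e+[0,0,np.cos(a)];nn=-np.cos(a)*e-[0,0,np.sin(a)]
    M=P+.036*uu;print(ph,"lip top/bot v",[round(float(proj("side",M+k*.0315*nn)[1]),1) for k in(-1,1)],"foot lo",round(float(proj("side",P-.04*uu+.0245*nn)[1]),1),end="; ")
print()
rows=range(int(v)-26,int(v)+24)
for dx in(-6,0,6): print(dx,[f"{y}:{int(im[y,int(u)+dx-1:int(u)+dx+2].mean())}/{int((im[y,int(u)+dx-1:int(u)+dx+2,0]-im[y,int(u)+dx-1:int(u)+dx+2,2]).mean())}" for y in rows])
E
python3 pr.py
```

```text
s,g,z 59.78560324044459 0.790022942544555 175.19941316854562 [ 0.   0.5 -1.1]
P px 262.101299481758 134.83358179921262
40 lip top/bot v [120.9, 137.8] foot lo 147.1; 60 lip top/bot v [123.2, 142.6] foot lo 144.0; 70 lip top/bot v [125.0, 144.7] foot lo 142.0; 80 lip top/bot v [127.1, 146.4] foot lo 139.9; 90 lip top/bot v [129.4, 147.8] foot lo 137.6; 100 lip top/bot v [131.9, 148.7] foot lo 135.2; 110 lip top/bot v [134.5, 149.2] foot lo 132.8; 120 lip top/bot v [137.2, 149.3] foot lo 130.4; 
-6 ['108:48/1', '109:48/1', '110:43/1', '111:42/2', '112:46/10', '113:63/22', '114:89/28', '115:114/27', '116:122/22', '117:112/16', '118:88/7', '119:78/5', '120:106/14', '121:135/20', '122:146/22', '123:145/22', '124:128/19', '125:98/17', '126:83/15', '127:80/14', '128:83/13', '129:84/11', '130:80/8', '131:77/4', '132:81/2', '133:81/0', '134:82/0', '135:80/0', '136:76/0', '137:68/0', '138:64/1', '139:64/1', '140:66/0', '141:70/0', '142:73/0', '143:78/0', '144:82/0', '145:84/0', '146:87/1', '147:88/0', '148:86/0', '149:85/-1', '150:85/-1', '151:86/-1', '152:86/-1', '153:86/-2', '154:86/-1', '15
[... 622 characters left out ...]
91/-1', '154:91/-1', '155:91/-1', '156:91/-1', '157:91/-2']
6 ['108:87/6', '109:77/5', '110:57/1', '111:44/2', '112:48/13', '113:66/24', '114:92/23', '115:116/22', '116:120/20', '117:105/16', '118:78/6', '119:85/8', '120:112/17', '121:128/21', '122:128/22', '123:113/20', '124:88/16', '125:76/14', '126:76/14', '127:76/13', '128:79/11', '129:80/8', '130:84/4', '131:85/0', '132:83/-1', '133:80/-1', '134:78/-1', '135:77/-1', '136:74/0', '137:70/0', '138:68/0', '139:67/0', '140:65/0', '141:66/2', '142:66/3', '143:65/3', '144:66/3', '145:74/0', '146:83/-1', '147:89/-1', '148:88/-1', '149:85/-1', '150:87/-1', '151:88/-1', '152:88/-1', '153:87/-1', '154:88/-1', '155:88/-1', '156:87/-1', '157:87/-1']
```

The profile shows the mouth interior at v 136–147, so the tilt is about 100°, with nuts right at the lower lip. I'll move over the hopper and press the foot on the rim to tip further.

>>> play_rows --rows '[[[1, 0.015, 0, 0, 0], [1, 0.03, 0, 0.005, 0], [1, 0.045, 0, 0.015, 0], [1, 0.058, 0, 0.025, 0], [1, 0.064, 0, 0.035, 0], [1, 0.064, 0, 0.045, 0], [1, 0.064, 0, 0.05, 0], [1, 0.064, 0, 0.054, 0]]]'

```text
time_s: 24.93
tcp_pos: [0.5647, 0.1295, 0.1475]
eef_rot: [180.0, -0.1, -105.2]
contact_force: [-2.7, -4.0, 1.7]
gripper_width: 0.0574
gripper_force: 14.7
```

>>> play_rows --rows '[[[1, 0.001, 0, 0.003, 0], [1, 0.002, 0, 0.006, 0], [1, 0.003, 0, 0.01, 0], [1, 0.004, 0, 0.013, 0], [1, 0.005, 0, 0.016, 0], [1, 0.006, 0, 0.02, 0], [1, 0.006, 0, 0.022, 0], [1, 0.006, 0, 0.022, 0]]]'

```text
time_s: 25.6
tcp_pos: [0.5635, 0.1255, 0.137]
eef_rot: [179.9, -0.1, -105.2]
contact_force: [-2.1, -7.6, 3.3]
gripper_width: 0.0575
gripper_force: 14.6
```

```bash
python3 pr.py
```

```text
s,g,z 24.648458721215864 0.9066328666386553 137.00996272551723 [-2.1 -7.6  3.3]
P px 262.57139564691977 149.58964149572927
40 lip top/bot v [135.7, 153.1] foot lo 161.7; 60 lip top/bot v [138.2, 157.9] foot lo 158.4; 70 lip top/bot v [140.1, 159.9] foot lo 156.4; 80 lip top/bot v [142.2, 161.6] foot lo 154.2; 90 lip top/bot v [144.6, 162.9] foot lo 151.8; 100 lip top/bot v [147.2, 163.8] foot lo 149.4; 110 lip top/bot v [149.9, 164.2] foot lo 147.0; 120 lip top/bot v [152.5, 164.2] foot lo 144.7; 
-6 ['123:71/8', '124:74/8', '125:56/4', '126:44/1', '127:48/9', '128:62/22', '129:83/29', '130:89/25', '131:81/17', '132:77/12', '133:74/6', '134:64/2', '135:56/6', '136:66/10', '137:98/8', '138:131/5', '139:138/3', '140:119/3', '141:104/3', '142:96/3', '143:83/3', '144:78/4', '145:78/3', '146:75/2', '147:70/1', '148:71/0', '149:74/0', '150:79/0', '151:80/0', '152:77/0', '153:76/0', '154:74/0', '155:72/0', '156:73/0', '157:73/0', '158:75/0', '159:75/0', '160:83/0', '161:100/-1', '162:102/-1', '163:88/-1', '164:76/0', '165:75/0', '166:75/0', '167:73/0', '168:74/0', '169:74/0', '170:73/0', '1
[... 564 characters left out ...]
'166:77/0', '167:76/0', '168:75/0', '169:76/0', '170:75/0', '171:75/0', '172:75/0']
6 ['123:87/7', '124:77/5', '125:59/4', '126:47/3', '127:50/11', '128:60/21', '129:68/22', '130:71/15', '131:72/11', '132:74/7', '133:74/2', '134:86/2', '135:126/2', '136:153/3', '137:150/2', '138:127/4', '139:112/2', '140:111/3', '141:96/2', '142:79/1', '143:74/2', '144:72/1', '145:70/0', '146:73/0', '147:79/0', '148:86/-1', '149:85/-1', '150:79/0', '151:74/0', '152:74/0', '153:75/0', '154:76/0', '155:75/0', '156:76/0', '157:76/0', '158:77/0', '159:75/0', '160:78/0', '161:87/0', '162:95/-1', '163:89/0', '164:79/0', '165:77/0', '166:77/0', '167:76/0', '168:77/0', '169:76/0', '170:75/0', '171:75/0', '172:75/0']
```

The nuts are no longer in view at the mouth. I'll lift out, back off and count them in the hopper from above.

>>> play_rows --rows '[[[1, 0, 0, -0.03, 0], [1, 0, 0, -0.01, 0], [1, 0, 0, -0.04, 0], [1, 0, 0, -0.07, 0], [1, 0, 0, -0.1, 0], [1, 0, 0, -0.125, 0], [1, -0.02, 0, -0.13, 0], [1, -0.06, 0, -0.13, 0]]]'

```text
time_s: 26.42
tcp_pos: [0.5727, 0.1562, 0.2035]
eef_rot: [-179.9, 0.1, -105.2]
contact_force: [0.3, 0.6, -0.2]
gripper_width: 0.0568
gripper_force: 14.9
```

>>> play_rows --rows '[[[1, -0.05, 0, 0, 0], [1, -0.1, 0, 0, 0], [1, -0.14, 0, 0, 0], [1, -0.18, 0, 0, 0], [1, -0.2, 0, 0, 0], [1, -0.21, 0, 0, 0], [1, -0.21, 0, 0, 0], [1, -0.21, 0, 0, 0]]]'

```text
time_s: 27.08
tcp_pos: [0.5991, 0.2573, 0.2015]
eef_rot: [180.0, -0.0, -105.1]
contact_force: [-0.4, -0.7, -1.2]
gripper_width: 0.0573
gripper_force: 14.9
```

```bash
python3 - <<'E'
from h import *
t=np.mean([r.capture("top") for _ in range(4)],0);cv2.imwrite("pics/top3.png",t[...,::-1].astype(np.uint8))
rb=(t[...,0]-t[...,2]);m=rb>14
sub=(rb[166:196,208:240]).astype(int);print(sub)
m=(sub>10).astype(np.uint8);print("area px",m.sum(),"one nut px ~",np.pi*(9*.33)**2)
im=np.mean([r.capture("side") for _ in range(2)],0);srb=im[...,0]-im[...,2];print("top force",r.get_state()["contact_force"])
E
python3 pr.py | sed -n '1,3p'
```

```text
[[ 0  0 -1 -1  0  0 -1 -1 -1 -1  0  0  0  0 -1 -1  0 -1  0  0 -1 -1  0 -1
   0  0  0  0  0 -1  0  0]
 [-1  0 -1 -1 -1  0  0 -1 -1  0  0  0 -1 -1 -1 -1 -1 -1 -1 -1  0  0 -1 -2
  -1 -1  0 -1 -1  0  0 -1]
 [-1  0  0  0  0  0  0  0 -1  0 -1 -1 -2 -2 -1  0  0  0 -1 -1  0 -1  0  0
  -1  0 -1 -1  0  0 -1 -1]
 [-1  0  0 -1  0 -1  0  0  0 -1  0 -1 -2  0  4  4  3  0  0  0 -1  0  0  0
  -1 -1  0  0 -1 -1 -1 -1]
 [-1 -1  0 -1  0  0 -1 -1 -1 -1 -1 -2  0 18 38 35 25  7  0 -1 -1 -1  0  0
  -1 -1  0 -1  0 -1 -1  0]
 [-1  0  0  0 -1  0  0 -1 -1 -1 -2 -2  8 44 62 48 40 25  2 -2 -1 -2 -1  0
  -1 -1  0 -1 -1  0 -1 -1]
 [ 0 -1  0  0  0  0 -1 -1 -1 -1 -2 -3  6 43 61 47 40 28  4 -2 -1 -1 -2 -1
  -1 -1 -1 -1 -1  0 -1  0]
 [-1  0 -1  0  0 -1 -1 -1 -1 -1 -1 -2 -1 22 43 40 34 20  7  5 10  4 -1 -2
  -1 -1  0 -2 -1  0 -1 -1]
 [ 0  0  0  0  0 -1 -1 -1 -1 -1 -1 -2 -3  0  4 12 12  3 14 34 42 39 15 -2
  -2 -1 -1  0 -1  0  0  0]
 [ 0  0  0  0  0 -1 -1 -1 -1 -1 -1 -1 -1 -2 -2 -1 -1  0 14 46 53 56 39  1
  -2 -1  0 -1 -1 -1 -1 -1]
 [ 0 -1 -1  0 -1 -1 -1 -1 -1 -2 -1 -1 -1 -2 -1 -2 -2  0 17 46 53 56 43  6
  -2 -1 -1 -1  0
[... 1824 characters left out ...]
  0]
 [ 0  0 -1  0  0 -1  0  0  0  0 -1 -1 -1 -1 -1 -1 -1 -1 -1  0  0  0  0 -1
  -1  0 -1  0  0 -1  0  3]]
area px 129 one nut px ~ 27.711674638050212
top force [ 0.04424058 -1.00850096 -1.22293467]
s,g,z 160.59013493116024 0.2865129180107006 202.41479681291688 [ 0.  -1.  -1.2]
P px 261.11424267029054 117.60145884697565
40 lip top/bot v [104.2, 119.8] foot lo 129.5; 60 lip top/bot v [106.2, 124.4] foot lo 126.7; 70 lip top/bot v [107.8, 126.4] foot lo 124.9; 80 lip top/bot v [109.7, 128.2] foot lo 122.9; 90 lip top/bot v [111.9, 129.5] foot lo 120.7; 100 lip top/bot v [114.2, 130.5] foot lo 118.5; 110 lip top/bot v [116.7, 131.1] foot lo 116.2; 120 lip top/bot v [119.2, 131.3] foot lo 114.0;
```

All six nuts are in the hopper: six blobs around (226,181). Next I'll right the cup by hooking its mouth side on the outside of the hopper rim while backing off and lowering.

>>> play_rows --rows '[[[1, 0.03, 0, 0, 0], [1, 0.07, 0, 0, 0], [1, 0.11, 0, 0, 0], [1, 0.14, 0, 0.01, 0], [1, 0.16, 0, 0.02, 0], [1, 0.17, 0, 0.03, 0], [1, 0.17, 0, 0.04, 0], [1, 0.17, 0, 0.044, 0]]]' --squeeze 10

```text
time_s: 28.2
tcp_pos: [0.5771, 0.1751, 0.1791]
eef_rot: [180.0, -0.0, -105.2]
contact_force: [-0.3, -0.4, -1.5]
gripper_width: 0.0573
gripper_force: 10.0
```

>>> play_rows --rows '[[[1, 0.012, 0, 0.022, 0], [1, 0, 0, 0.026, 0], [1, -0.012, 0, 0.03, 0], [1, -0.024, 0, 0.036, 0], [1, -0.034, 0, 0.044, 0], [1, -0.044, 0, 0.054, 0], [1, -0.05, 0, 0.064, 0], [1, -0.055, 0, 0.076, 0]]]'

```text
time_s: 28.87
tcp_pos: [0.586, 0.2039, 0.1427]
eef_rot: [-179.8, 0.2, -105.1]
contact_force: [2.5, 5.3, 2.6]
gripper_width: 0.0578
gripper_force: 10.3
```

>>> play_rows --rows '[[[1, -0.002, 0, 0.007, 0], [1, -0.002, 0, 0.013, 0], [1, -0.002, 0, 0.02, 0], [1, -0.002, 0, 0.026, 0], [1, -0.001, 0, 0.032, 0], [1, 0, 0, 0.038, 0], [1, 0.002, 0, 0.044, 0], [1, 0.003, 0, 0.05, 0]]]'

```text
time_s: 29.53
tcp_pos: [0.588, 0.207, 0.1203]
eef_rot: [-179.6, 0.7, -105.0]
contact_force: [1.1, 22.1, 11.4]
gripper_width: 0.0605
gripper_force: 12.6
```

```bash
python3 pr.py
```

```text
s,g,z 109.68396756645046 2.5632765306351066 120.30859702396442 [ 1.1 22.1 11.4]
P px 262.4589355876826 144.77585518064697
40 lip top/bot v [131.7, 147.9] foot lo 156.3; 60 lip top/bot v [134.0, 152.4] foot lo 153.2; 70 lip top/bot v [135.7, 154.4] foot lo 151.3; 80 lip top/bot v [137.7, 156.0] foot lo 149.3; 90 lip top/bot v [140.0, 157.2] foot lo 147.0; 100 lip top/bot v [142.4, 158.1] foot lo 144.8; 110 lip top/bot v [144.9, 158.5] foot lo 142.5; 120 lip top/bot v [147.3, 158.5] foot lo 140.3; 
-6 ['118:65/7', '119:55/4', '120:69/7', '121:73/8', '122:53/5', '123:44/2', '124:47/11', '125:59/21', '126:71/22', '127:77/16', '128:78/14', '129:73/7', '130:67/3', '131:71/6', '132:78/11', '133:79/12', '134:83/9', '135:83/5', '136:77/1', '137:73/0', '138:73/-1', '139:76/0', '140:76/-1', '141:74/0', '142:73/0', '143:72/0', '144:73/1', '145:79/1', '146:90/0', '147:94/0', '148:92/-1', '149:95/-2', '150:97/-1', '151:98/-1', '152:99/-1', '153:101/-2', '154:103/-2', '155:106/-3', '156:108/-2', '157:112/-2', '158:117/-2', '159:120/-3', '160:124/-3', '161:127/-3', '162:115/-2', '163:91/-1', '164:79
[... 632 characters left out ...]
63:108/-3', '164:86/-1', '165:77/-1', '166:77/0', '167:76/0']
6 ['118:88/6', '119:88/6', '120:87/6', '121:78/5', '122:59/2', '123:47/3', '124:52/13', '125:65/22', '126:73/20', '127:74/15', '128:73/11', '129:72/7', '130:66/1', '131:63/4', '132:73/7', '133:91/5', '134:97/2', '135:85/0', '136:77/-1', '137:77/0', '138:77/-1', '139:79/-2', '140:83/-1', '141:82/0', '142:79/-1', '143:79/-1', '144:78/0', '145:78/-1', '146:86/-2', '147:94/-2', '148:96/-2', '149:98/-1', '150:99/-1', '151:100/-2', '152:100/-2', '153:100/-2', '154:98/-2', '155:99/-2', '156:99/-2', '157:99/-2', '158:99/-2', '159:99/-2', '160:102/-2', '161:107/-1', '162:107/-2', '163:93/-1', '164:80/0', '165:77/0', '166:76/0', '167:76/0']
```

The rim caught in the mouth, so the cup is now at about 60° and held near its lip. Backing off and slackening the grip close to the table should let it swing upright.

>>> play_rows --rows '[[[1, -0.03, 0, 0, 0], [1, -0.06, 0, 0, 0], [1, -0.09, 0, 0.02, 0], [1, -0.11, 0, 0.05, 0], [1, -0.11, 0, 0.08, 0], [1, -0.11, 0, 0.11, 0], [1, -0.11, 0, 0.13, 0], [1, -0.11, 0, 0.13, 0]]]' --squeeze 10

```text
time_s: 30.35
tcp_pos: [0.5962, 0.252, 0.0474]
eef_rot: [179.7, -0.3, -105.2]
contact_force: [-0.3, -0.4, -1.3]
gripper_width: 0.0603
gripper_force: 9.5
```

>>> play_rows --rows '[[[1, 0, 0, 0, 0], [1, 0.008, 0, 0, 0], [1, -0.008, 0, 0, 0], [1, 0.008, 0, 0, 0], [1, -0.008, 0, 0, 0], [1, 0.008, 0, 0, 0], [1, 0, 0, 0, 0], [1, 0, 0, 0, 0]]]' --squeeze 3

```text
time_s: 31.02
tcp_pos: [0.5987, 0.2537, 0.0526]
eef_rot: [-180.0, 0.0, -105.2]
contact_force: [0.5, 0.2, -0.6]
gripper_width: 0.0603
gripper_force: 2.9
```

```bash
cat > ct.py <<'E'
from h import *
H=np.array([.556,.102,0]);e=np.array([.269,.963,0])
s=r.get_state();p=s["tcp_pos"];print("s,z",1e3*(p-H)@e,1e3*p[2],s["contact_force"].round(1),s["gripper_width"])
t=np.mean([r.capture("top") for _ in range(3)],0);u,v=proj("top",p+[0,0,.014]);print("P top px",u,v);u,v=int(u),int(v)
print("gray");print(t.mean(2).astype(int)[v-14:v+18:2,u-16:u+30:2]);print("rb");print((t[...,0]-t[...,2]).astype(int)[v-14:v+18:2,u-16:u+30:2])
im=np.mean([r.capture("side") for _ in range(3)],0);u,v=proj("side",p+[0,0,.014]);print("P side",u,v);u,v=int(u),int(v)
print(im.mean(2).astype(int)[v-24:v+14:2,u-14:u+16:2])
E
python3 ct.py
```

```text
s,z 157.59792974986502 52.6252184391362 [ 0.5  0.2 -0.6] 0.06030278697943279
P top px 176.23223817097983 169.14161994950484
gray
[[ 46  57  30  15  14  16  16  15  22  91  38  19  24  24  37  75  81  93
   91  97  96  94  83]
 [ 71  37  20  15  16  17  16  14  22  74  27  37  31  20  64  81 100  99
   95  96  97  97  84]
 [ 44  31  15  16  16  17  16  16  20  57  47  43  56  68  75  73  76  93
   95  94  95  94  83]
 [ 34  14  15  16  16  16  15  15  28  39  36  34  61  71  69  69  90  96
   96  95  96  85 100]
 [ 18  14  17  15  18  17  16  13  48  31  37  38  44  83  76  71  89  95
   98  96  95  98 126]
 [ 16  18  16  17  16  15  16  17  52  37  43  46  47  46  67  72  95  94
   94  93  94 130  74]
 [ 16  16  14  17  17  15  14  52  46  59  40  63  71  56  90  93  95  95
  101  95 116  80  84]
 [ 15  18  16  14  16  14  32  60  33  58  30  67  70  79  90  86  93  96
   99  99 108  78  90]
 [ 15  15  15  16  16  18  41  43  38  49  35  71  69  93  86  69  96  95
   94 119  94  83  87]
 [ 14  15  18  39  53  27  20  18  59  44  57  71  71  88  69  70  90  95
   93 138  69  87  88]
 
[... 2279 characters left out ...]
4  93]
 [112 108  98 104 105 110 111 117 117 119 118 117 113 109 110]
 [ 99 102 108 111 117 118 120 123 126 125 125 123 121 120 118]
 [104 111 116 117 119 122 123 126 128 127 125 126 125 125 122]
 [107 114 116 118 119 121 124 127 130 129 125 126 126 125 122]
 [108 112 117 118 120 122 124 127 130 129 128 126 127 124 122]
 [122 118 118 120 123 123 125 128 130 129 128 127 127 126 126]
 [ 85 104 116 123 130 126 125 129 132 131 128 130 134 126 119]
 [100  73  78  84  88  93 102 112 110 112  99  94  94  85  79]
 [147  88  71  74  74  75  77  78  77  79  78  78  78  76  73]
 [157 111  71  72  73  75  75  76  78  76  76  76  76  74  73]
 [112  86  65  71  72  75  75  76  77  76  76  75  74  73  71]]
```

>>> play_rows --rows '[[[1, 0.02, 0.03, 0, 0], [1, 0.04, 0.06, 0, 0], [1, 0.05, 0.09, 0.01, 0], [1, 0.05, 0.1, 0.025, 0], [1, 0.05, 0.1, 0.04, 0], [1, 0.05, 0.1, 0.055, 0], [1, 0.05, 0.1, 0.068, 0], [1, 0.05, 0.1, 0.075, 0]]]' --squeeze 3

```text
time_s: 31.98
tcp_pos: [0.5446, 0.243, 0.0138]
eef_rot: [-180.0, 0.0, -105.1]
contact_force: [-0.6, 2.6, 4.7]
gripper_width: 0.0578
gripper_force: 3.1
```

>>> play_rows --rows '[[[0, 0, 0, 0, 0], [0, 0, 0, 0, 0], [0, 0, 0, 0, 0], [0, 0, 0, 0, 0], [0, 0, 0, 0, 0], [0, 0, 0, -0.08, 0], [0, 0, 0, -0.16, 0], [0, 0, 0, -0.24, 0]]]'

```text
time_s: 32.65
tcp_pos: [0.5431, 0.2417, 0.1356]
eef_rot: [179.9, -0.1, -105.2]
contact_force: [1.7, 0.3, 0.3]
gripper_width: 0.0877
gripper_force: 0.0
```

>>> play_rows --rows '[[[0, -0.08, 0, -0.1, 0], [0, -0.16, 0, -0.1, 0], [0, -0.24, 0, -0.1, 0], [0, -0.32, 0, -0.1, 0], [0, -0.36, 0, -0.1, 0], [0, -0.36, 0, -0.1, 0], [0, -0.36, 0, -0.1, 0], [0, -0.36, 0, -0.1, 0]]]'

```text
time_s: 33.32
tcp_pos: [0.5903, 0.4157, 0.184]
eef_rot: [180.0, -0.1, -105.1]
contact_force: [-0.2, -0.3, 0.6]
gripper_width: 0.0873
gripper_force: 0.0
```

```bash
cat > cup.py <<'E'
from h import *
H=np.array([.556,.102,0]);e=np.array([.269,.963,0]);g=np.array([.963,-.269,0])
t=np.mean([r.capture("top") for _ in range(3)],0);cv2.imwrite("pics/top4.png",t[...,::-1])
rb=t[...,0]-t[...,2];m=(rb<5).astype(np.uint8);m[:,:150]=0;m[:,215:]=0;m[:160]=0;m[215:]=0
# cut housing: s<84 at z .085
for y in range(160,215):
    for x in range(150,215):
        if m[y,x] and (onz("top",x,y,.085)-H)@e<.084: m[y,x]=0
m=cv2.morphologyEx(m,cv2.MORPH_OPEN,np.ones((2,2),np.uint8))
n,l,s,c=cv2.connectedComponentsWithStats(m)
i=1+np.argmax(s[1:,4]);print(s[i],c[i]);x0,y0,w,h=s[i][:4]
for y in range(y0,y0+h): print("".join("#" if l[y,x]==i else "." for x in range(x0,x0+w))," ".join(str(int(v)) for v in t[y,x0:x0+w:2].mean(1)))
ys,xs=np.nonzero(l==i);R=cv2.minAreaRect(np.c_[xs,ys].astype(np.float32));print(R)
w=onz("top",*R[0],.03);print(w,"s,g",1e3*(w-H)@e,1e3*(w-H)@g)
p=r.get_state()["tcp_pos"];print("tcp",p,1e3*(p-H)@e,1e3*(p-H)@g)
E
python3 cup.py
```

```text
[172 179  22  20 367] [182.20708447 188.73569482]
.....##########....... 134 122 82 47 48 48 67 116 98 86 87
....#############..... 132 108 52 45 47 48 49 65 109 81 82
...###############.... 123 65 41 47 48 49 48 48 108 89 82
..#################... 111 44 44 45 47 47 49 49 58 99 82
.##################... 104 42 44 45 46 49 80 96 75 86 83
.###################.. 75 42 44 45 45 89 125 143 117 94 82
####################.. 59 41 43 43 50 134 141 141 140 129 74
#####################. 50 43 43 43 63 143 140 139 139 133 63
#####################. 44 42 44 42 73 142 139 139 140 133 57
#####################. 42 42 43 43 78 141 138 138 139 128 45
###################### 51 42 42 44 81 141 138 138 140 129 35
###################### 62 41 43 45 84 141 139 138 140 103 31
###################### 75 39 41 42 83 142 139 139 139 97 31
###################### 102 38 41 42 78 137 139 140 135 80 40
###################### 119 45 39 41 72 127 141 141 123 44 57
.##################### 133 77 36 36 54 113 141 130 92 33 66
..###################. 129 115 54 37 35 76 127 102 64 48 77
..#################... 134 133 96 68 53 77 108 77 38 70 79
...###############.... 135 135 125 99 95 106 116 60 58 78 84
......##########...... 134 134 127 105 123 111 109 101 98 103 103
((182.5, 188.5), (19.0, 21.0), 90.0)
[0.54261111 0.24154785 0.03      ] s,g 130.78297376481643 -50.43187078584809
tcp [0.59064316 0.4150188  0.18504655] 310.7561097040165 -50.84069739790171[ WARN:0@3.298] global loadsave.cpp:1063 imwrite_ Unsupported depth image for selected encoder is fallbacked to CV_8U.
```

The outline is a circle with a lit floor inside: the cup stands upright, empty and released, at about (0.543,0.242). Next come refined positions for the square key and the slot.

Run:
```python
from h import *
S=np.mean([r.capture("side") for _ in range(4)],0);T=np.mean([r.capture("top") for _ in range(4)],0)
def blob(im,x0,x1,y0,y1,th,nm):
    g=im.mean(2)[y0:y1,x0:x1];m=(g<th);n,l,s,c=cv2.connectedComponentsWithStats(m.astype(np.uint8))
    out=[(list(map(int,s[i])),(c[i]+[x0,y0])) for i in range(1,n) if s[i,4]>5];print(nm,[(a,b.round(2)) for a,b in out]);return out
hd=blob(S,306,330,238,262,62,"head side")
for th in(62,75):
  for a,b in blob(S,306,330,238,262,th,"head"): print(onz("side",*b,.0685).round(4))
hx=blob(T,355,378,170,190,45,"head top")
for a,b in hx: print(onz("top",*b,.07).round(4))
for th in(60,80,95):
  for a,b in blob(T,262,280,184,204,th,"slot top"): print(onz("top",*b,.097).round(4))
print(S.mean(2).astype(int)[178:200:1,252:280:2])
```

```text
head side [([5, 8, 12, 11, 99], array([316.66, 251.93]))]
head [([5, 8, 12, 11, 99], array([316.66, 251.93]))]
[ 0.5555 -0.3318  0.0685]
head [([4, 7, 14, 13, 149], array([316.99, 251.43]))]
[ 0.557  -0.3303  0.0685]
head top [([0, 1, 2, 11, 15], array([355.33, 175.33])), ([8, 5, 7, 12, 57], array([366.  , 180.44]))]
[ 0.5734 -0.2951  0.07  ]
[ 0.5575 -0.3266  0.07  ]
slot top [([7, 6, 3, 8, 14], array([270.07, 193.71]))]
[ 0.5166 -0.0357  0.097 ]
slot top [([7, 6, 4, 9, 20], array([270.2, 193.7]))]
[ 0.5167 -0.0361  0.097 ]
slot top [([6, 6, 5, 9, 28], array([270.07, 193.86]))]
[ 0.5162 -0.0357  0.097 ]
[[103  91  89  88  87  87  87  88  88  90  99 102 108 114]
 [131 115 105 101 101 101 101 101 102 102 108 113 123 131]
 [162 153 132 121 120 122 115 115 120 123 124 130 154 160]
 [179 177 162 155 154 155 140 138 152 155 155 159 177 180]
 [183 184 179 177 178 178 166 165 176 178 177 178 182 183]
 [182 183 182 180 183 182 180 177 181 180 179 183 184 183]
 [183 184 179 167 174 174 172 175 175 166 165 183 183 184]
 [184 183 172 144 162 163 153 163 164 151 149 181 183 184]
 [184 182 169 140 155 154 145 154 156 147 148 181 184 183]
 [183 184 169 146 148 147 144 146 147 151 156 180 183 184]
 [183 183 166 135 138 129 129 129 131 150 157 178 183 184]
 [184 184 164 136 135 123 125 127 129 149 152 174 183 183]
 [184 183 164 145 146 139 142 143 142 148 141 172 183 184]
 [184 182 159 131 149 147 148 149 147 136 120 170 183 184]
 [183 184 150 108 134 134 135 135 134 119 104 167 183 184]
 [184 183 145  98 111 110 111 111 111 102  98 165 184 185]
 [184 183 143  94  94  95  95  95  95  94  95 164 183 184]
 [183 184 146 104 102 104 108 109 109 108 109 167 184 183]
 [184 183 158 137 136 140 149 150 150 149 150 174 184 184]
 [184 183 174 168 169 170 177 177 178 178 177 182 183 184]
 [183 183 182 181 181 181 184 183 183 183 184 183 183 184]
 [183 184 183 183 183 183 183 184 183 184 185 183 184 182]]
```

>>> play_rows --rows '[[[0, 0.64, -0.142, -0.03, -1], [0, 0.64, -0.142, -0.03, -1], [0, 0.64, -0.142, -0.03, -1], [0, 0.64, -0.142, -0.03, -1], [0, 0.64, -0.142, -0.03, -1], [0, 0.64, -0.142, -0.03, -1], [0, 0.64, -0.142, -0.03, -1], [0, 0.64, -0.142, -0.03, -1]]]' --squeeze 25

```text
time_s: 34.53
tcp_pos: [0.575, 0.0864, 0.2001]
eef_rot: [-180.0, -0.0, -47.6]
contact_force: [0.2, 0.1, -0.5]
gripper_width: 0.0878
gripper_force: 0.0
```

```bash
cat > go.py <<'E'
import sys
from h import *
# target x y z yaw -> shares
x,y,z,w=map(float,sys.argv[1:5]);s=r.get_state();p=s["tcp_pos"];y0=np.radians(s["eef_rot"][2])
d=np.array([x,y,z])-p;tx=np.array([np.cos(y0),np.sin(y0),0]);ty=np.array([np.sin(y0),-np.cos(y0),0])
dw=(np.radians(w)-y0+np.pi)%(2*np.pi)-np.pi
print("shares",(d@tx/.5).round(4),(d@ty/.5).round(4),(-d[2]/.5).round(4),"turn",(-dw/1.5).round(3),"rot",s["eef_rot"].round(2),"j6",s["joints"][5].round(1),"F",s["contact_force"].round(1))
E
python3 go.py .5572 -.3287 .19 -12; python3 -c "
from h import *
print(onz('side',265.3,188.6,.097))"
```

```text
shares 0.5889 0.5863 0.0202 turn -0.414 rot [-1.7997e+02 -1.0000e-02 -4.7580e+01] j6 14.6 F [ 0.2  0.1 -0.5]
[ 0.52038237 -0.03927671  0.097     ]
```

>>> play_rows --rows '[[[0, 0.589, 0.586, 0.02, -0.414], [0, 0.589, 0.586, 0.02, -0.414], [0, 0.589, 0.586, 0.02, -0.414], [0, 0.589, 0.586, 0.02, -0.414], [0, 0.589, 0.586, 0.02, -0.414], [0, 0.589, 0.586, 0.02, -0.414], [0, 0.589, 0.586, 0.02, -0.414], [0, 0.589, 0.586, 0.02, -0.414]]]'

```text
time_s: 35.2
tcp_pos: [0.5599, -0.2322, 0.1922]
eef_rot: [-180.0, -0.0, -12.3]
contact_force: [0.5, 0.7, 0.4]
gripper_width: 0.0879
gripper_force: 0.0
```

```bash
python3 go.py .5572 -.3287 .0515 -12
```

```text
shares 0.0359 0.1897 0.2815 turn -0.004 rot [-1.80e+02 -4.00e-02 -1.23e+01] j6 81.8 F [0.5 0.7 0.4]
```

>>> play_rows --rows '[[[0, 0.036, 0.19, 0, -0.004], [0, 0.036, 0.19, 0, -0.004], [0, 0.036, 0.19, 0.03, -0.004], [0, 0.036, 0.19, 0.08, -0.004], [0, 0.036, 0.19, 0.12, -0.004], [0, 0.036, 0.19, 0.12, -0.004], [0, 0.036, 0.19, 0.12, -0.004], [0, 0.036, 0.19, 0.12, -0.004]]]'

```text
time_s: 35.87
tcp_pos: [0.5583, -0.3271, 0.1332]
eef_rot: [180.0, -0.1, -12.0]
contact_force: [0.1, 0.3, 0.9]
gripper_width: 0.0878
gripper_force: 0.0
```

```bash
python3 go.py .5572 -.3287 .0515 -12
python3 - <<'E'
from h import *
p=r.get_state()["tcp_pos"];S=np.mean([r.capture("side") for _ in range(3)],0);g=S.mean(2)
print(proj("side",[.5572,-.3287,.0685]));print(g.astype(int)[240:268:2,296:344:2])
E
```

```text
shares -0.0015 0.0036 0.1634 turn 0.001 rot [ 1.7996e+02 -8.0000e-02 -1.1960e+01] j6 91.1 F [0.1 0.3 0.9]
(np.float64(316.79205019184445), np.float64(251.0256631006057))
[[ 86  85  85  84  84  84  86  86  84  84  91 104  94 101 100 102  99 103
  106 103 107 106 106 105]
 [ 85  86  85  86  85  84  84  86  84  83  88 104 103  98 100 100 104 107
  107 105 106 107 108 108]
 [ 87  86  86  87  85  85  85  80  72  67  67  69  75  73  83 103 106 107
  106 106 106 107 107 106]
 [ 85  86  84  86  83  85  85  71  49  51  48  51  49  48  63 103 107 106
  106 105 104 105 105 106]
 [ 85  86  86  85  85  84  84  65  47  47  54  57  47  46  65 103 107 105
  105 105 106 107 107 107]
 [ 85  84  84  86  85  84  84  64  47  49  47  47  48  49  72 106 108 108
  108 107 108 108 108  99]
 [ 87  84  86  86  86  85  83  60  47  49  48  47  47  48  68  90  90 101
  105 108 108 107 108 106]
 [ 91  91  92  93  95  94  92  62  48  49  47  48  47  48  54  61  69  94
  107 105 107 107 107 107]
 [ 96  95  94  94  96  96  95  67  49  49  53  53  48  49  55  62  69  81
  105 110 112 108 106 106]
 [109 101  99  99  98  99  96  89  67  72  82  82  76  60  60  60  67  71
   96 107 109 107 106 104]
 [109 107 102  97  94  94  94  86  67  79  86  87  77  60  61  61  65  69
   88 108 108 107 106 106]
 [107 107 105  98  94  95 102  97  88  69  74  75  69  63  60  59  62  70
   77 101 107 110 107 106]
 [105 105 105 101  92  92  99 104  99  73  70  71  70  69  63  60  63  72
   74  95 105 106 106 109]
 [105 104 103 101  94  93  97 103 102  78  72  72  69  71  69  70  69  71
   72  94 106 104 106 108]]
```

>>> play_rows --rows '[[[0, -0.0015, 0.0036, 0.06, 0], [0, -0.0015, 0.0036, 0.11, 0], [0, -0.0015, 0.0036, 0.145, 0], [0, -0.0015, 0.0036, 0.163, 0], [0, -0.0015, 0.0036, 0.163, 0], [0, -0.0015, 0.0036, 0.163, 0], [1, -0.0015, 0.0036, 0.163, 0], [1, -0.0015, 0.0036, 0.163, 0]]]' --squeeze 45

```text
time_s: 36.68
tcp_pos: [0.5575, -0.3288, 0.0521]
eef_rot: [180.0, -0.2, -12.0]
contact_force: [-0.4, 0.1, -0.1]
gripper_width: 0.0795
gripper_force: 0.0
```

>>> play_rows --rows '[[[1, 0, 0, 0, 0], [1, 0, 0, 0, 0], [1, 0, 0, 0, 0], [1, 0, 0, 0, 0], [1, 0, 0, 0, 0], [1, 0, 0, 0, 0], [1, 0, 0, 0, 0], [1, 0, 0, 0, 0]]]'

```text
time_s: 37.35
tcp_pos: [0.5564, -0.3285, 0.0503]
eef_rot: [-180.0, 0.0, -12.0]
contact_force: [0.5, 0.5, -0.9]
gripper_width: 0.0266
gripper_force: 0.0
```

Run:
```python
from plant import r
s=r.get_state();print(s["tcp_pos"],s["contact_force"],s["moment"],s["gripper_width"],s["gripper_force"])
```

```text
[ 0.55636509 -0.32852689  0.05032113] [ 0.46261955  0.47754338 -0.90236644] [-0.00709506  0.02276664 -0.02272054] 0.026637246995552376 0.0
```

>>> play_rows --rows '[[[1, 0, 0, 0, 0], [1, 0, 0, 0, 0], [1, 0, 0, 0, 0], [1, 0, 0, 0, 0], [1, 0, 0, 0, 0], [1, 0, 0, 0, 0], [1, 0, 0, 0, 0], [1, 0, 0, 0, 0]]]'

```text
time_s: 38.02
tcp_pos: [0.5566, -0.3275, 0.0502]
eef_rot: [-179.9, 0.0, -12.0]
contact_force: [1.0, 4.1, 0.3]
gripper_width: 0.0086
gripper_force: 45.0
```

>>> play_rows --rows '[[[1, 0, 0, -0.02, 0], [1, 0, 0, -0.05, 0], [1, 0, 0, -0.1, 0], [1, 0, 0, -0.16, 0], [1, 0, 0, -0.22, 0], [1, 0, 0, -0.25, 0], [1, 0, 0, -0.25, 0], [1, 0, 0, -0.25, 0]]]'

```text
time_s: 38.68
tcp_pos: [0.5568, -0.3288, 0.1772]
eef_rot: [180.0, -0.2, -12.0]
contact_force: [-0.3, 0.2, -1.3]
gripper_width: 0.0089
gripper_force: 45.0
```

```bash
python3 go.py .5165 -.0380 .175 -15.6
```

```text
shares -0.1999 -0.5522 0.0043 turn 0.042 rot [ 1.7999e+02 -1.6000e-01 -1.2010e+01] j6 91.3 F [-0.3  0.2 -1.3]
```

>>> play_rows --rows '[[[1, -0.02, -0.06, 0, 0.042], [1, -0.05, -0.13, 0, 0.042], [1, -0.08, -0.21, 0, 0.042], [1, -0.11, -0.29, 0, 0.042], [1, -0.14, -0.37, 0, 0.042], [1, -0.17, -0.45, 0, 0.042], [1, -0.19, -0.52, 0, 0.042], [1, -0.2, -0.552, 0, 0.042]]]'

```text
time_s: 39.35
tcp_pos: [0.5146, -0.0346, 0.1747]
eef_rot: [180.0, 0.1, -15.5]
contact_force: [-0.2, 0.4, -1.0]
gripper_width: 0.0093
gripper_force: 45.0
```

>>> play_rows --rows '[[[1, 0, 0, 0.01, 0], [1, 0, 0, 0.03, 0], [1, 0, 0, 0.05, 0], [1, 0, 0, 0.05, 0], [1, 0, 0, 0.05, 0], [1, 0, 0, 0.05, 0], [1, 0, 0, 0.05, 0], [1, 0, 0, 0.05, 0]]]'

```text
time_s: 40.02
tcp_pos: [0.5162, -0.0382, 0.1506]
eef_rot: [-180.0, -0.0, -15.7]
contact_force: [-0.3, -0.3, -1.1]
gripper_width: 0.0087
gripper_force: 45.0
```

```bash
python3 go.py .5165 -.0380 .136 -15.6
python3 - <<'E'
from h import *
s=r.get_state();p=s["tcp_pos"];print(p)
S=np.mean([r.capture("side") for _ in range(4)],0).mean(2);cv2.imwrite("pics/s5.png",S)
for z in(-.0387,-.0237,-.012,0): print(z,proj("side",p+[0,0,z]))
print("slot",proj("side",[.5165,-.038,.097]))
print("cols",list(range(250,284)))
for y in range(164,200): print(y,*S[y,250:284].astype(int))
E
```

```text
shares 0.0004 -0.0006 0.0293 turn -0.001 rot [-1.7999e+02 -3.0000e-02 -1.5660e+01] j6 56.8 F [-0.3 -0.3 -1.1]
[ 0.51622373 -0.03823705  0.15064289]
-0.0387 (np.float64(263.78564956143003), np.float64(184.13214131722222))
-0.0237 (np.float64(263.72681726293166), np.float64(179.539253633396))
-0.012 (np.float64(263.6803034272149), np.float64(175.91838620519212))
0 (np.float64(263.63202010414795), np.float64(172.16936377844704))
slot (np.float64(263.90916934359575), np.float64(188.60329097316364))
cols [250, 251, 252, 253, 254, 255, 256, 257, 258, 259, 260, 261, 262, 263, 264, 265, 266, 267, 268, 269, 270, 271, 272, 273, 274, 275, 276, 277, 278, 279, 280, 281, 282, 283]
164 80 85 85 84 83 84 86 85 82 79 80 86 90 91 89 91 92 89 82 76 76 80 83 82 82 80 79 80 80 87 119 157 177 171
165 75 76 79 77 78 78 79 77 70 63 67 82 88 89 90 90 91 86 75 61 61 71 76 76 76 75 73 72 75 86 120 158 175 173
166 74 72 73 74 74 74 75 72 66 56 62 81 89 89 90 89 90 86 73 57 56 69 74 74 73 73 71 71 74 83 102 132 152 164
167 75 71 71 73 74 72 73 71 64 54 63 81 90 91 91 90 90 89 73 58 56 68 73 75 72 71 70 72 79 85 
[... 3144 characters left out ...]
0 93 96 106 114 116 117 117 117 117 117
196 182 180 175 170 162 147 130 112 103 103 102 101 102 104 104 105 104 106 104 96 90 90 89 94 102 106 110 115 117 117 118 117 116 117
197 188 185 175 172 169 167 158 131 114 112 111 111 112 113 114 115 115 115 112 99 92 91 91 96 110 114 115 118 117 118 118 117 117 117
198 189 186 176 172 171 173 171 145 123 116 116 117 117 117 118 118 117 117 115 101 93 92 92 99 110 117 119 119 118 118 118 118 118 119
199 188 185 175 170 170 172 176 159 134 121 120 120 119 119 120 121 119 120 115 105 97 96 96 102 115 121 121 121 121 121 121 122 122 123[ WARN:0@6.393] global loadsave.cpp:1063 imwrite_ Unsupported depth image for selected encoder is fallbacked to CV_8U.
```

```bash
python3 go.py .5177 -.0375 .131 -15.6
```

```text
shares 0.0029 -0.0016 0.0392 turn -0.0 rot [-1.7999e+02 -2.0000e-02 -1.5620e+01] j6 56.8 F [ 0.8 -1.7 -0.9]
```

>>> play_rows --rows '[[[1, 0.003, -0.0015, 0, 0], [1, 0.003, -0.0015, 0.01, 0], [1, 0.003, -0.0015, 0.02, 0], [1, 0.003, -0.0015, 0.026, 0], [1, 0.003, -0.0015, 0.03, 0], [1, 0.003, -0.0015, 0.034, 0], [1, 0.003, -0.0015, 0.037, 0], [1, 0.003, -0.0015, 0.039, 0]]]'

```text
time_s: 40.88
tcp_pos: [0.5178, -0.0373, 0.1308]
eef_rot: [-180.0, -0.0, -15.6]
contact_force: [-0.3, 1.6, -0.3]
gripper_width: 0.0089
gripper_force: 45.0
```

>>> play_rows --rows '[[[1, 0, 0, 0.004, 0], [1, 0, 0, 0.007, 0], [1, 0, 0, 0.01, 0], [1, 0, 0, 0.013, 0], [1, 0, 0, 0.016, 0], [1, 0, 0, 0.018, 0], [1, 0, 0, 0.018, 0], [1, 0, 0, 0.018, 0]]]'

```text
time_s: 41.55
tcp_pos: [0.5181, -0.0371, 0.1218]
eef_rot: [-180.0, -0.0, -15.6]
contact_force: [3.0, 3.7, -1.3]
gripper_width: 0.0085
gripper_force: 45.0
```

>>> play_rows --rows '[[[1, 0, 0, 0.004, 0.035], [1, 0, 0, 0.008, -0.035], [1, 0, 0, 0.012, 0.035], [1, 0, 0, 0.016, -0.035], [1, 0, 0, 0.02, 0.035], [1, 0, 0, 0.024, -0.035], [1, 0, 0, 0.028, 0.035], [1, 0, 0, 0.032, -0.035]]]'

```text
time_s: 42.22
tcp_pos: [0.5186, -0.0368, 0.1081]
eef_rot: [-179.9, -0.1, -13.4]
contact_force: [-3.5, 8.4, 18.4]
gripper_width: 0.0088
gripper_force: 45.0
```

>>> play_rows --rows '[[[1, 0, 0, 0.003, 0.07], [1, 0, 0, 0.005, 0], [1, 0, 0, 0.007, 0.07], [1, 0, 0, 0.008, 0], [1, 0, 0, 0.009, 0.07], [1, 0, 0, 0.01, 0], [1, 0, 0, 0.01, 0.07], [1, 0, 0, 0.01, 0.035]]]'

```text
time_s: 42.88
tcp_pos: [0.5189, -0.0368, 0.1046]
eef_rot: [-179.9, -0.2, -16.0]
contact_force: [-9.8, 9.8, 34.6]
gripper_width: 0.0086
gripper_force: 45.0
```

>>> play_rows --rows '[[[1, -0.002, -0.001, 0, -0.035], [1, -0.003, -0.002, 0, 0.035], [1, -0.003, -0.002, 0, -0.035], [1, -0.003, -0.002, 0, 0.035], [1, -0.003, -0.002, 0, 0], [1, -0.003, -0.002, -0.002, 0], [1, -0.003, -0.002, -0.003, 0], [1, -0.003, -0.002, -0.003, 0]]]'

```text
time_s: 43.55
tcp_pos: [0.5185, -0.0364, 0.1047]
eef_rot: [-180.0, -0.3, -15.5]
contact_force: [0.8, 0.6, 14.4]
gripper_width: 0.0086
gripper_force: 45.0
```

Run:
```python
from h import *
s=r.get_state();p=s["tcp_pos"];print(p,s["contact_force"],s["moment"])
S=np.mean([r.capture("side") for _ in range(4)],0).mean(2)
for z in(.0305,.0345,.040,.074): print("home key z",z,proj("side",[.5175,-.0375,.0665+z]))
print("TCP",proj("side",p))
for y in range(168,198): print(y,*S[y,254:280].astype(int))
```

```text
[ 0.51854566 -0.03638846  0.10474244] [ 0.8297774   0.60027687 14.42215806] [ 0.41284696 -0.10347003 -0.00117119]
home key z 0.0305 (np.float64(264.18333297121006), np.float64(188.47724414518126))
home key z 0.0345 (np.float64(264.168519019991), np.float64(187.2730440667935))
home key z 0.04 (np.float64(264.1480501158126), np.float64(185.61097229718249))
home key z 0.074 (np.float64(264.0189094915393), np.float64(175.17269659541))
TCP (np.float64(264.3819462877465), np.float64(185.92429001955531))
168 51 50 50 50 49 50 49 51 52 48 51 50 52 50 51 52 52 52 51 52 51 53 51 51 55 54
169 56 57 58 57 57 58 59 58 60 60 60 60 59 59 62 62 65 63 63 63 64 64 65 65 68 72
170 77 77 77 77 76 78 76 78 78 78 78 79 78 79 80 82 81 82 81 83 81 80 80 82 85 87
171 90 90 90 89 90 91 89 90 91 90 91 91 91 90 91 90 91 91 90 92 90 92 91 91 93 93
172 93 92 93 94 94 93 93 94 93 93 93 93 92 94 93 94 94 93 93 94 94 91 92 92 92 93
173 91 90 90 92 93 93 93 93 93 94 94 94 94 94 94 94 93 92 93 94 92 85 83 85 91 93
174 83 79 83 90 93 93 95 93 95 92 94 93 93 93 93 94 93 93 95 93 90 78 71 74 87 94
175 77 68 77 88 93 94 9
[... 1271 characters left out ...]
 75 73 74 77 78 78 79 80 82 81 79 77 76 75 73 73 81 89 95 108 116 115 118
191 89 88 81 73 70 74 77 77 76 77 77 77 78 77 77 75 73 70 71 80 88 94 104 114 117 116
192 91 88 84 74 74 77 79 79 79 80 80 81 81 80 79 79 79 76 77 83 89 92 98 112 117 117
193 97 89 87 82 82 83 85 83 85 84 83 84 84 84 84 85 84 83 86 87 90 91 97 110 117 117
194 116 97 89 87 85 86 88 87 87 87 87 86 86 87 87 87 87 87 88 89 90 92 96 112 116 118
195 144 115 96 89 86 88 88 88 88 89 87 89 91 91 91 92 89 87 89 89 92 93 100 112 116 117
196 162 142 111 92 92 93 93 92 92 93 93 95 100 99 102 102 94 90 89 91 94 103 108 114 117 116
197 169 157 121 100 103 105 105 105 104 104 106 108 111 110 113 111 100 93 92 91 96 109 116 117 118 118
```

The height stayed put as the push fell from 35 to 14 N, so the collar is on the plate and the key is home. Now turn clockwise.

>>> play_rows --rows '[[[1, 0, 0, 0, 0.07], [1, 0, 0, 0, 0.15], [1, 0, 0, 0, 0.23], [1, 0, 0, 0, 0.31], [1, 0, 0, 0, 0.39], [1, 0, 0, 0, 0.47], [1, 0, 0, 0, 0.54], [1, 0, 0, 0, 0.6]]]' --squeeze 55

```text
time_s: 44.42
tcp_pos: [0.5182, -0.0362, 0.1048]
eef_rot: [-179.8, -0.1, -67.4]
contact_force: [-1.1, 3.6, 17.8]
gripper_width: 0.0092
gripper_force: 55.0
```

>>> play_rows --rows '[[[1, 0, 0, 0, 0.08], [1, 0, 0, 0, 0.16], [1, 0, 0, 0, 0.24], [1, 0, 0, 0, 0.32], [1, 0, 0, 0, 0.4], [1, 0, 0, 0, 0.46], [1, 0, 0, 0, 0.5], [1, 0, 0, 0, 0.52]]]'

```text
time_s: 45.08
tcp_pos: [0.5176, -0.0358, 0.1048]
eef_rot: [-179.9, 0.1, -112.0]
contact_force: [-4.4, 6.2, 20.5]
gripper_width: 0.0085
gripper_force: 55.0
```

>>> play_rows --rows '[[[1, 0, 0, 0, 0], [1, 0, 0, 0, 0], [1, 0, 0, 0, 0], [1, 0, 0, 0, 0], [1, 0, 0, 0, 0], [1, 0, 0, 0, 0], [1, 0, 0, 0, 0], [1, 0, 0, 0, 0]]]'

```text
time_s: 45.75
tcp_pos: [0.5175, -0.0358, 0.1048]
eef_rot: [-179.9, 0.1, -111.8]
contact_force: [-4.1, 5.9, 21.6]
gripper_width: 0.0088
gripper_force: 55.0
```

```bash
python3 - <<'E'
from plant import r
s=r.get_state();print(s["tcp_pos"],s["eef_rot"],s["contact_force"],s["moment"],s["gripper_width"],s["gripper_force"],s["time_s"])
E
python3 cup.py 2>/dev/null| head -12
python3 - <<'E'
from h import *
t=r.capture("top").astype(int);rb=t[...,0]-t[...,2];print("nut px",(rb[166:196,208:240]>14).sum())
E
```

```text
[ 0.51754485 -0.03583989  0.10476178] [-1.79853350e+02  5.65842847e-02 -1.11783892e+02] [-4.14998885  5.87366134 21.5867775 ] [2.36278613 1.9033263  0.13807492] 0.008820682626836983 55.00636207871139 45.75
[158 167   3   2   6] [159.  167.5]
### 158 157
### 153 156
((159.0, 167.5), (1.0, 2.0), 90.0)
[0.61108966 0.31870104 0.03      ] s,g 223.50221815441182 -5.241232999260275
tcp [ 0.5175324  -0.03584735  0.10473714] -143.09478634844297 0.03663926585414094
nut px 823
```

>>> play_rows --rows '[[[1, 0, 0, 0, 0.01], [1, 0, 0, 0, 0.02], [1, 0, 0, 0, 0.03], [1, 0, 0, 0, 0.03], [1, 0, 0, 0, 0.03], [1, 0, 0, 0, 0.03], [1, 0, 0, 0, 0.03], [1, 0, 0, 0, 0.03]]]'

```text
time_s: 46.62
tcp_pos: [0.5176, -0.0358, 0.1048]
eef_rot: [-179.9, 0.1, -114.3]
contact_force: [-3.7, 6.5, 20.6]
gripper_width: 0.0086
gripper_force: 55.0
```

Run:
```python
from h import *
s=r.get_state();print(s["tcp_pos"],s["eef_rot"],s["contact_force"],s["moment"],s["gripper_force"])
S=np.mean([r.capture("side") for _ in range(2)],0);u,v=proj("side",[.5426,.2415,.04]);print(u,v)
rb=(S[...,0]-S[...,2]).astype(int);u,v=int(u),int(v)
for y in range(v-14,v+14,2): print(y,*[f"{int(S[y,x].mean())}/{rb[y,x]}" for x in range(u-14,u+14,2)])
```

```text
[ 0.51758109 -0.03583514  0.10479598] [-1.79851858e+02  6.11428074e-02 -1.14341340e+02] [-3.74893839  6.48901478 20.6476904 ] [2.42548945 1.89279915 0.32616084] 55.006485152989626
248.0591805209927 167.22331470736893
153 59/-2 57/0 57/-1 55/0 84/7 69/1 69/0 84/3 64/20 56/22 55/18 59/7 88/6 91/7
155 56/-1 58/-1 53/0 52/1 59/3 55/1 54/0 57/-1 53/3 46/5 45/3 51/2 71/4 77/4
157 53/0 51/1 51/2 60/2 54/1 52/1 48/0 50/2 49/4 46/5 47/4 46/4 48/3 46/2
159 55/5 53/3 81/8 129/3 83/-1 69/0 71/0 70/0 66/21 62/30 62/27 61/27 62/24 60/22
161 77/6 71/6 124/16 137/14 114/-1 96/-2 74/0 74/0 64/12 61/19 59/21 58/22 58/24 59/22
163 79/5 68/3 113/15 106/11 90/-1 105/-3 91/-3 76/0 56/-1 52/1 48/0 46/1 44/2 50/12
165 81/5 83/7 91/8 82/2 69/0 76/-1 86/-2 84/1 51/3 46/4 45/3 46/1 47/1 61/14
167 84/7 134/18 132/17 96/8 73/1 82/0 80/3 81/4 51/3 49/1 48/1 47/1 46/3 58/14
169 78/5 97/8 79/2 74/2 73/1 83/1 85/2 82/3 55/5 47/2 52/0 59/3 56/3 67/6
171 75/2 74/0 74/1 81/0 84/0 84/2 85/2 86/2 62/3 49/0 69/3 87/6 87/7 88/6
173 73/0 78/0 84/0 88/0 87/-1 89/0 87/4 85/3 76/3 52/4 55/2 85/5 92/5 90/6
175 84/0 85/1 88/0 87/0 87/1 85/2 85/3 86/3 85/3 76/3 59/5 85/7 94/7 89/6
177 87/-1 86/-1 86/-1 86/0 81/2 86/3 86/3 85/3 86/2 83/3 84/2 88/4 93/5 89/6
179 88/1 88/0 92/0 87/2 81/2 84/2 85/4 86/2 88/4 88/4 86/2 89/5 93/7 86/6
```

The torque jumped from 0.14 to 0.33 N m over the last 2.5°, so the plug is at its stop. I'm handing in.

```bash
python3 -c "
from plant import r
print(r.close_job())"
```

```text
the job is handed in; nothing more can be done
None
```

I handed the job in at about 47 s of the 70 s limit. All six nuts were seen in the hopper, the empty cup was left standing released, and the square-headed key is home and held turned at its stop. No verdict came back, and I couldn't re-check the cup or nuts at the end because the arm blocked the view.

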